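# Key the slicing disc onto the food slicer's lug and press it home

## Robot

A 6-joint arm with a two-finger parallel gripper is mounted at the origin on a cart in front of the work surface, level with it; the furniture and walls round the work are solid. World frame = base frame: x ahead of the robot, y to its left, z up, the work surface at z = 0. Lengths are in m, angles in rad, forces in N, time in s.
With the tool pointing down it reaches from about 0.375 to 0.75 m from the base axis. Payload 9 kg.
Tool frame: the origin (TCP) lies at the very end of the fingers, on their centre line; the grasp point (between the pads) lies 19 mm behind it; z points along the fingers, y is the line along which they close (so a half turn about z gives the same grasp; the last joint's range is limited). The gripper opens to 85 mm and grips with 20 to 120 N. Pads are 22 mm wide; open, the fingers measure 114 mm over their backs; the gripper's body (76 mm by 85 mm) begins 54 mm behind the grasp point. The pads swing forward as they close: fully open they stand 13 mm farther back than shut.
Start: joints at [-1.568, 0.104, 0.097, 1.564, 0, 1.353], TCP at [0.131, -0.585, 0.207] pointing down, gripper open.
Joint ranges: [-2.99, 2.99], [-0.84, 1.86], [-1.1, 1.16], [-1.84, 2.11], [-1.51, 1.56], [-3.14, 3.14]. Speed limits (rad/s): [2.22, 2.22, 2.57, 3.14, 3.14, 3.14].

## Interface

Orientations are given as a unit quaternion [x, y, z, w].
In Python, from plant import status, eyes, job gives the robot as it stands.
- The arm moves only by the tool servo_tool, never from a script. Its argument "deltas" is a list of rows, each an object with "grip": the finger opening in m, from 0 to 0.0854; "dp": the shift along the tool's x, y, z in m, a list of three; "rotation": the turn, a rotation vector about the tool's x, y, z in rad, a list of three. In form: [{"grip": grip, "dp": [tx, ty, tz], "rotation": [ax, ay, az]}, ...]. A call has 1 to 12 rows; each row is the pose to reach, as a shift and turn from the pose commanded when the call began, along the tool's axes at that moment; what a row does not reach only later rows make up. A row lasts 1/10 s, in which the tool goes at most 50 mm and 8.59 degrees, less where a joint would pass 70% of its speed; a pose out of reach is approached as far as the arm can. A call with a gripper value outside its range is refused whole. The fingers move at their own pace and stop on an object; "grip_force" is the grip in N (left out, the last holds). Time passes only in rows, so rows that repeat a pose let the fingers close. It gives the time, the measured TCP pose, the force, the opening and the grip force at its end, in the units of the state.
- status.read_state(): the state, without advancing time (a new reading comes with each control period).
- eyes.snapshot(name): name is "side" or "top" or "wrist"; returns a dict with "image" (420x560x3 uint8, blue, green, red), "vfov" (degrees; the focal length in pixels is half the picture's height over the tangent of half this angle, whatever the lens; pixels are square), "cx", "cy" (the principal point, pixels), "rvec" (rotation vector, rad) and "tvec" (3), from world to camera coordinates, as OpenCV has them. Camera axes: x right, y down, z forward; pixel columns grow to the right and rows downward; lengths in m; the calibration is good to about 2 mm. A picture is of the moment at which its call begins. There is no depth.
- job.close_job(): hands the job in; it is judged then, once.
The state is a dict: "clock": time; "qpos": joint angles; "joint_vel": joint speeds; "tau": joint torques, N m; "position": TCP position; "eef_rot": TCP orientation; "ft_force": force on the tool from outside, world axes, zero at the start; "ft_torque": the same for the moment, N m; "width": finger opening in m; "finger_force": force on a finger pad.
Only numpy, scipy, OpenCV 4.12 (cv2) and the standard library are available. Lean on these libraries where they do the work, as an engineer would, in place of code of your own. Each camera call takes 0.05 s, during which the arm holds its last target. There are 200 camera calls.

## Task

The steel slicing disc stands raised on the food slicer, turned the wrong way. With your fingertip push one of its upright tabs round until the notch in its rim lies over the metal lug of the drive plate, then press on the hub in the middle until the disc is fully home, with the lug standing up through the notch. Only push and press: never lift the disc, leave the things standing around it where they are, and finish clear of everything.

Things in the scene. Friction and masses are not known exactly. Their poses are not given: they have to be found in the camera images.
- slicer: Base of a food slicer, fixed on the worktop: white round housing 206 mm across, 60 mm high, small console with two idle keys on its front, black round drive plate on top (184 mm across, top face 68 mm above the worktop). Origin: on the disc's vertical axis at worktop height (z = 0); z is up, its -x axis points to console and lug. Mind the wall cabinet: 0.45 m up, from x = 0.62 on.
- lug (a point): Middle of the top of the locating lug, 77 mm from the disc axis: the one bare-metal ridge on the black drive plate, on the console side, half under the disc's rim and half outside it. It runs radially from 66 to 88 mm from the axis, is 11 mm wide, tapering over its upper 7 mm to 5 mm; top 84 mm above the worktop. Fixed to the slicer.
- notch (a point): Mouth of the one notch in the disc's rim, at mid-width, 77 mm from the axis, on the underside. Disc: flat steel, 156 mm across, 6 mm thick, underside 84.5 mm above the worktop at the start, 14 mm lower when home. Notch: 16 mm deep, 17 mm wide at its floor, 23 at the rim. The disc goes down only with this point over the lug to within about 4 mm (6 mm if the lug's taper draws it in).
- hub_top (a point): Centre of the top of the disc's hub, a grey round boss 30 mm across and 24 mm high in the middle of the disc: the place to press. At the start 114.5 mm above the worktop, fully home 100.5 mm.
- tab_left (a point): Middle of the top edge of one of two grey upright finger tabs on the disc, by which it is pushed round. Each is a plate 8 mm thick (along the push), 32 mm long radially (30 to 62 mm from the axis), 20 mm high above the disc's top face. This one is a quarter turn anticlockwise from the notch, seen from above.
- tab_right (a point): The same on the other tab, across the hub, a quarter turn clockwise from the notch.
- disc_turn (a joint): Angle of the disc on its vertical axis, rad, growing anticlockwise seen from above; 0 and 6.283 both put the notch exactly over the lug. Starts between 0.8 and 5.48; stops at -0.6 and 6.88. Friction of 0.05 N m (about 1.1 N at a tab) keeps it where it is left.
- disc_press (a joint): How far the disc is pressed down, m: 0 at the start, 0.014 fully home, negative if lifted. A tight fit holds it at any height: it does not drop by itself; with the notch over the lug about 4 N pushes it down (12 N is ample) and it stays down when released. Anywhere else its rim lands on the lug.
- mustard_jar: Squat glass jar with a round lid, 56 mm wide, 85 mm high. Loose bystander, to be left where it stands; origin at the centre of its underside.
- salt_shaker: Salt shaker, glass with a domed cap, 44 mm wide, 90 mm high. Loose bystander, to be left where it stands; origin at the centre of its underside.
- spice_a: Spice jar with a dark cap, 41 mm wide, 105 mm high. Loose bystander, to be left where it stands; origin at the centre of its underside.
- teaspoon: Metal teaspoon, 139 x 30 x 10 mm, lying on the worktop to the left. Loose bystander, to be left where it lies; origin at the centre of its underside.

How it is judged:
By the outcome, as a careful person would: the job done as asked, in the order asked, and still so for the second after the job is handed in, with the robot touching nothing.
It also fails if it takes over 45 s, if anything falls off the work surface, if the arm or the gripper's body presses on something with over 40 N, if the wrist force passes 120 N, or if a joint passes its speed limit or range.

## Working session

There is one attempt and no reset: what is moved stays moved. The work goes in short steps, Python scripts to look and compute and a tool call to move; the robot and the scene stay as the last step left them, time stands still between calls to the robot, and variables do not carry over. Pictures are saved under pics/ and viewed, at most 10 in all, crops included, and the job is handed in when it is done.

Besides the shell and the picture viewer there is one more tool, called after "Request:" by a JSON object that holds its "name" and its "arguments", one argument or row to a line. servo_tool: Moves the arm, as the interface text tells. Its arguments: {"type":"object","properties":{"deltas":{"type":"array","items":{"type":"object","properties":{"grip":{"type":"number"},"dp":{"type":"array","items":{"type":"number"}},"rotation":{"type":"array","items":{"type":"number"}}}}},"grip_force":{"type":"number"}},"required":["deltas"]}

```bash
mkdir -p pics; cat > h.py <<'E'
import numpy as np,cv2,pickle
from plant import status,eyes,job
def snap(n,f):
    s=eyes.snapshot(n); cv2.imwrite(f'pics/{f}.png',s['image']); pickle.dump(s,open(f'pics/{f}.pkl','wb')); return s
def cam(s):
    f=s['image'].shape[0]/2/np.tan(np.radians(s['vfov'])/2)
    return np.array([[f,0,s['cx']],[0,f,s['cy']],[0,0,1]]),cv2.Rodrigues(np.array(s['rvec'],float))[0],np.array(s['tvec'],float).ravel()
def proj(s,P):
    K,R,t=cam(s); q=(np.atleast_2d(P)@R.T+t)@K.T; return q[:,:2]/q[:,2:]
def onz(s,uv,z):
    K,R,t=cam(s); d=R.T@np.linalg.solve(K,[uv[0],uv[1],1]); c=-R.T@t; return c+d*(z-c[2])/d[2]
E
python3 - <<'E'
from h import *
a=snap('top','t0');b=snap('side','s0')
cv2.imwrite('pics/both.png',cv2.resize(np.vstack([a['image']]),(800,600)))
for s in(a,b): K,R,t=cam(s);print(-R.T@t,K[0,0],R[2])
print(status.read_state())
E
```

```text
[0.46155676 0.23915935 1.08827141] 491.4967602564224 [ 0.11199511 -0.00476727 -0.99369732]
[ 0.50451283 -0.22515669  0.93061955] 484.60704745049196 [ 0.07874588  0.4645712  -0.8820276 ]
{'clock': 0.1, 'qpos': array([-1.56770487e+00,  1.04637487e-01,  9.65501232e-02,  1.56389132e+00,
       -1.09202574e-05,  1.35306819e+00]), 'joint_vel': array([ 2.06037410e-03,  3.11492440e-04,  2.47394463e-03, -1.76753167e-04,
       -8.10190140e-05, -2.94223153e-04]), 'tau': array([ 6.03004635e-03, -5.58210039e+01,  5.04718888e+01,  1.29789178e-02,
       -3.25850442e-04, -7.70417586e-06]), 'position': array([ 0.13140587, -0.58510347,  0.20630302]), 'eef_rot': array([ 9.93910853e-01,  1.10185597e-01,  5.78936659e-05, -5.88360365e-04]), 'ft_force': array([-0.0654374 , -0.52322567, -0.99487656]), 'ft_torque': array([-0.00395926, -0.01520537,  0.05842564]), 'finger_force': 0.0, 'width': 0.08484790811930705}
```

View pics/t0.png

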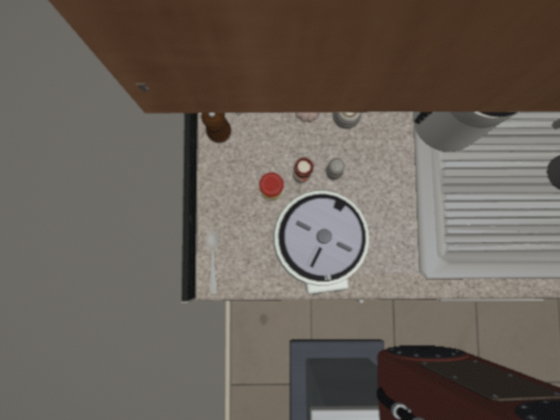

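View pics/s0.png

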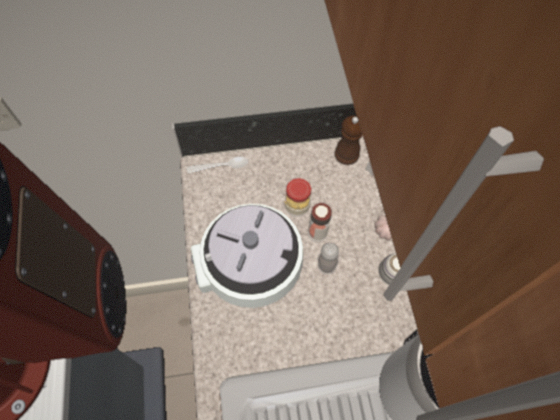

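```bash
python3 - <<'E'
from h import *
a=pickle.load(open('pics/t0.pkl','rb'));b=pickle.load(open('pics/s0.pkl','rb'))
A=cv2.resize(a['image'][180:300,260:380],(480,480),interpolation=cv2.INTER_CUBIC)
B=cv2.resize(b['image'][195:315,185:310],(320,307),interpolation=cv2.INTER_CUBIC)
c=np.zeros((480,800,3),np.uint8);c[:,:480]=A;c[:307,480:]=B;cv2.imwrite('pics/crop.png',c)
for s,h,n,l in((a,(324,236.5),(339.5,205),(327.5,277)),(b,(250.5,240),(287.5,255),(208,257))):
    H=onz(s,h,.1145);N=onz(s,n,.0875);L=onz(s,l,.084)
    print(H,N-H,L-H,np.hypot(*(L-H)[:2]),np.arctan2(*(N-H)[1::-1]),np.arctan2(*(L-H)[1::-1]))
E
```

```text
[0.51289153 0.13738879 0.1145    ] [ 0.0658642  -0.03567821 -0.027     ] [-0.08040028 -0.0089493  -0.0305    ] 0.08089681599453508 -0.4964434393727862 -3.0307396904401434
[0.51418195 0.12897477 0.1145    ] [ 0.06467157 -0.02823792 -0.027     ] [-0.08196924 -0.00944092 -0.0305    ] 0.08251113265169863 -0.41168477785671626 -3.0269215330604107
```

View pics/crop.png

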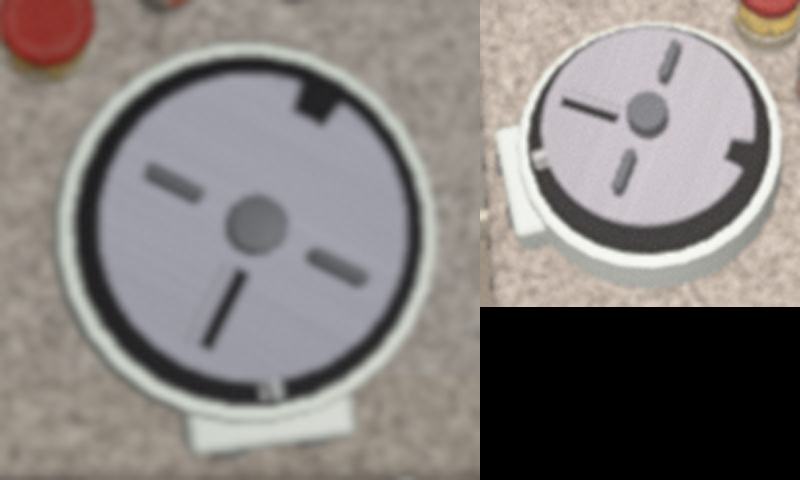

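```bash
cat >> h.py <<'E'
from scipy.spatial.transform import Rotation as Ro
import json
def rows(W,grip,pose=None):
    """W: list of (x,y,z,yaw_of_tool_x), tool pointing down; prints rows relative to current pose"""
    st=status.read_state(); p=np.array(st['position']);R=Ro.from_quat(st['eef_rot']); o=[]
    for x,y,z,a in W:
        T=Ro.from_euler('z',a)*Ro.from_euler('x',np.pi)
        dp=R.inv().apply(np.array([x,y,z])-p); r=(R.inv()*T).as_rotvec()
        o.append({"grip":grip,"dp":[round(float(v),4) for v in dp],"rotation":[round(float(v),3) for v in r]})
    print(json.dumps(o))
def interp(pts,n):
    pts=np.array(pts,float);d=np.linspace(0,len(pts)-1,n+1)[1:]
    return np.stack([np.interp(d,range(len(pts)),pts[:,i]) for i in range(4)],1)
E
python3 - <<'E'
from h import *
rows(interp([(.131,-.585,.207,.221),(.26,-.54,.25,1.0),(.4,-.41,.26,1.8)],12),0)
E
```

```text
[{"grip": 0, "dp": [0.0222, -0.0028, -0.0079], "rotation": [-0.001, -0.0, -0.13]}, {"grip": 0, "dp": [0.0449, -0.0054, -0.015], "rotation": [-0.001, -0.0, -0.26]}, {"grip": 0, "dp": [0.0675, -0.008, -0.0222], "rotation": [-0.001, -0.0, -0.39]}, {"grip": 0, "dp": [0.0901, -0.0107, -0.0293], "rotation": [-0.001, -0.001, -0.52]}, {"grip": 0, "dp": [0.1127, -0.0133, -0.0365], "rotation": [-0.001, -0.001, -0.649]}, {"grip": 0, "dp": [0.1354, -0.0159, -0.0436], "rotation": [-0.001, -0.001, -0.779]}, {"grip": 0, "dp": [0.1629, -0.0319, -0.0453], "rotation": [-0.001, -0.001, -0.913]}, {"grip": 0, "dp": [0.1904, -0.048, -0.0469], "rotation": [-0.001, -0.001, -1.046]}, {"grip": 0, "dp": [0.2179, -0.064, -0.0486], "rotation": [-0.001, -0.001, -1.179]}, {"grip": 0, "dp": [0.2454, -0.08, -0.0502], "rotation": [-0.001, -0.001, -1.313]}, {"grip": 0, "dp": [0.2729, -0.0961, -0.0519], "rotation": [-0.001, -0.001, -1.446]}, {"grip": 0, "dp": [0.3004, -0.1121, -0.0535], "rotation": [-0.001, -0.001, -1.579]}]
```

Request:
{"name": "servo_tool", "arguments": {
  "deltas": [
    {"grip":0,"dp":[0.022,-0.003,-0.008],"rotation":[0,0,-0.13]},
    {"grip":0,"dp":[0.045,-0.005,-0.015],"rotation":[0,0,-0.26]},
    {"grip":0,"dp":[0.068,-0.008,-0.022],"rotation":[0,0,-0.39]},
    {"grip":0,"dp":[0.09,-0.011,-0.029],"rotation":[0,0,-0.52]},
    {"grip":0,"dp":[0.113,-0.013,-0.037],"rotation":[0,0,-0.65]},
    {"grip":0,"dp":[0.135,-0.016,-0.044],"rotation":[0,0,-0.78]},
    {"grip":0,"dp":[0.163,-0.032,-0.045],"rotation":[0,0,-0.91]},
    {"grip":0,"dp":[0.19,-0.048,-0.047],"rotation":[0,0,-1.05]},
    {"grip":0,"dp":[0.218,-0.064,-0.049],"rotation":[0,0,-1.18]},
    {"grip":0,"dp":[0.245,-0.08,-0.05],"rotation":[0,0,-1.31]},
    {"grip":0,"dp":[0.273,-0.096,-0.052],"rotation":[0,0,-1.45]},
    {"grip":0,"dp":[0.3,-0.112,-0.054],"rotation":[0,0,-1.58]}
  ]
}}

```text
clock: 1.3
position: [0.4004, -0.4093, 0.2607]
eef_rot: [0.619, 0.785, 0.0, -0.0]
ft_force: [-0.3, -0.3, 0.0]
width: 0.0004
finger_force: 0.0
```

```bash
python3 - <<'E'
from h import *
s=status.read_state();print(s['position'],s['qpos'],s['width'])
rows(interp([(.4,-.41,.26,1.8),(.5,-.2,.27,2.6),(.46,.02,.27,3.4)],12),0)
E
```

```text
[ 0.40038933 -0.40927384  0.26065711] [-1.02470070e+00  4.04863120e-02  1.28720381e-01  1.65969417e+00
 -6.28300650e-06  3.10379467e-01] 0.00035042467986971077
[{"grip": 0, "dp": [0.0295, 0.0238, -0.001], "rotation": [-0.0, -0.001, -0.127]}, {"grip": 0, "dp": [0.0597, 0.0482, -0.0026], "rotation": [-0.0, -0.001, -0.26]}, {"grip": 0, "dp": [0.0898, 0.0726, -0.0043], "rotation": [-0.0, -0.001, -0.393]}, {"grip": 0, "dp": [0.1199, 0.097, -0.006], "rotation": [-0.0, -0.001, -0.527]}, {"grip": 0, "dp": [0.1501, 0.1213, -0.0076], "rotation": [0.0, -0.001, -0.66]}, {"grip": 0, "dp": [0.1802, 0.1457, -0.0093], "rotation": [0.0, -0.001, -0.793]}, {"grip": 0, "dp": [0.2174, 0.1478, -0.0092], "rotation": [0.0, -0.001, -0.927]}, {"grip": 0, "dp": [0.2546, 0.1499, -0.0092], "rotation": [0.0, -0.001, -1.06]}, {"grip": 0, "dp": [0.2919, 0.152, -0.0092], "rotation": [0.0, -0.001, -1.193]}, {"grip": 0, "dp": [0.3291, 0.1541, -0.0092], "rotation": [0.0, -0.001, -1.327]}, {"grip": 0, "dp": [0.3663, 0.1561, -0.0091], "rotation": [0.0, -0.001, -1.46]}, {"grip": 0, "dp": [0.4035, 0.1582, -0.0091], "rotation": [0.0, -0.001, -1.593]}]
```

Request:
{"name": "servo_tool", "arguments": {
  "deltas": [
    {"grip":0,"dp":[0.03,0.024,-0.001],"rotation":[0,0,-0.13]},
    {"grip":0,"dp":[0.06,0.048,-0.003],"rotation":[0,0,-0.26]},
    {"grip":0,"dp":[0.09,0.073,-0.004],"rotation":[0,0,-0.39]},
    {"grip":0,"dp":[0.12,0.097,-0.006],"rotation":[0,0,-0.53]},
    {"grip":0,"dp":[0.15,0.121,-0.008],"rotation":[0,0,-0.66]},
    {"grip":0,"dp":[0.18,0.146,-0.009],"rotation":[0,0,-0.79]},
    {"grip":0,"dp":[0.217,0.148,-0.009],"rotation":[0,0,-0.93]},
    {"grip":0,"dp":[0.255,0.15,-0.009],"rotation":[0,0,-1.06]},
    {"grip":0,"dp":[0.292,0.152,-0.009],"rotation":[0,0,-1.19]},
    {"grip":0,"dp":[0.329,0.154,-0.009],"rotation":[0,0,-1.33]},
    {"grip":0,"dp":[0.366,0.156,-0.009],"rotation":[0,0,-1.46]},
    {"grip":0,"dp":[0.404,0.158,-0.009],"rotation":[0,0,-1.59]}
  ]
}}

```text
clock: 2.5
position: [0.4607, 0.0203, 0.2697]
eef_rot: [-0.127, 0.992, 0.0, -0.0]
ft_force: [1.0, 0.3, 0.6]
width: 0.0
finger_force: 0.0
```

```bash
python3 - <<'E'
from h import *
rows(interp([(.46,.02,.27,3.4),(.48,.06,.27,4.28)],7),0)
s=snap('wrist','w0');K,R,t=cam(s);print(-R.T@t,R[2],K)
E
```

```text
[{"grip": 0, "dp": [-0.0035, 0.0047, -0.0003], "rotation": [0.0, -0.0, -0.13]}, {"grip": 0, "dp": [-0.0077, 0.0095, -0.0003], "rotation": [0.0, -0.0, -0.256]}, {"grip": 0, "dp": [-0.0119, 0.0144, -0.0003], "rotation": [0.0, -0.0, -0.381]}, {"grip": 0, "dp": [-0.0161, 0.0192, -0.0003], "rotation": [0.0, -0.0, -0.507]}, {"grip": 0, "dp": [-0.0203, 0.024, -0.0003], "rotation": [0.0, -0.0, -0.633]}, {"grip": 0, "dp": [-0.0245, 0.0288, -0.0004], "rotation": [0.0, -0.0, -0.758]}, {"grip": 0, "dp": [-0.0287, 0.0336, -0.0004], "rotation": [0.0, -0.0, -0.884]}]
[0.39568304 0.00423609 0.4362734 ] [ 0.25646078  0.06464072 -0.96439071] [[352.29683688   0.         286.26202894]
 [  0.         352.29683688 213.91369086]
 [  0.           0.           1.        ]]
```

View pics/w0.png

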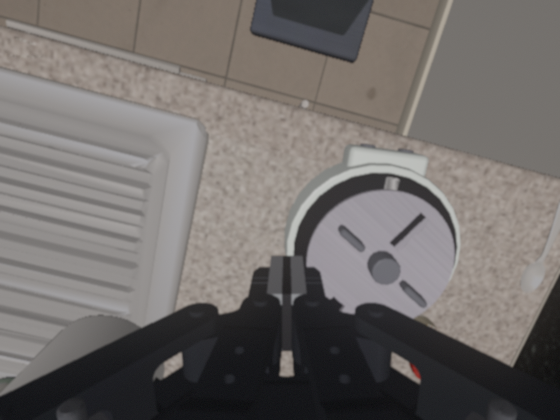

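```bash
python3 - <<'E'
from h import *
s=pickle.load(open('pics/w0.pkl','rb'))
H=onz(s,(384,267),.1145);L=onz(s,(391.5,184),.084);a=onz(s,(351.5,237.5),.1105);b=onz(s,(413.5,293.5),.1105)
print(H,L-H,np.hypot(*(L-H)[:2]),np.arctan2(*(L-H)[1::-1]))
for q in(a,b):print(q-H,np.hypot(*(q-H)[:2]),np.arctan2(*(q-H)[1::-1]))
# joint fit over three views: x,y,yaw,disc + per-view pixel shift weakly regularised
from scipy.optimize import least_squares
V=[('w0',[(384,267),(391.5,184),(351.5,237.5),(413.5,293.5)]),('t0',[(323.9,235.6),(327.4,277.4),(343.7,246.5),(303.3,225.3)]),('s0',[(250.6,239.1),(208.5,256.5),(241.5,262.5),(259,219.2)])]
S=[(pickle.load(open(f'pics/{n}.pkl','rb')),np.array(p)) for n,p in V]
def mod(v):
    x,y,ps,d=v[:4];f=lambda r,a,z:(x+r*np.cos(a),y+r*np.sin(a),z)
    l=ps+np.pi;n=l+d
    return np.array([f(0,0,.1145),f(79,l,.084) if 0 else f(.081,l,.084),f(.046,n-np.pi/2,.1105),f(.046,n+np.pi/2,.1105)])
def res(v,fit=True):
    r=[]
    for i,(s,p) in enumerate(S): r.append((proj(s,mod(v))-p+v[4+2*i:6+2*i]).ravel())
    return np.concatenate(r+[v[4:]*.3])
o=least_squares(res,np.r_[.513,.133,.11,2.57,np.zeros(6)]);print(o.x.round(4));print(o.fun.round(1))
E
```

```text
[0.50953585 0.13285491 0.1145    ] [-0.07742965 -0.00977599 -0.0305    ] 0.07804435036351415 -3.016000708363446
[-0.02015948 -0.03913454 -0.004     ] 0.044021775602478934 -2.0464767632120044
[ 0.02160988  0.04017609 -0.004     ] 0.04561912783247983 1.0773065528335557
[ 0.5132  0.1343  0.1267  2.5284 -0.1623 -2.5068 -1.8786 -0.3094  0.6897
  1.8577]
[ 0.   1.2  0.5 -1.6 -1.  -0.3  0.4  1.  -0.2  0.4  0.4 -0.9  0.4  0.4
 -0.4  0.1 -0.3  0.2  0.3  0.1 -0.3 -0.2  0.1 -0.2 -0.  -0.8 -0.6 -0.1
  0.2  0.6]
```

```bash
cat >> h.py <<'E'
C=np.array([.511,.133])
def fp(th,off,r=.047,z=.098):
    u=np.array([np.cos(th),np.sin(th)]);n=np.array([-u[1],u[0]]);p=C+r*u+off*n
    return (*p,z,th)
E
python3 - <<'E'
from h import *
T=2*np.pi
a=fp(T-2.04,.031,z=.27);b=fp(T-2.04,.031,z=.13);c=fp(T-2.04,.031)
rows([*interp([(.4607,.0203,.27,3.396),a],7),*interp([a,b],3),*interp([b,c],2)],0)
E
```

```text
[{"grip": 0, "dp": [-0.0098, 0.0012, 0.0003], "rotation": [0.002, 0.0, -0.11]}, {"grip": 0, "dp": [-0.0198, 0.0069, 0.0003], "rotation": [0.002, 0.001, -0.231]}, {"grip": 0, "dp": [-0.0297, 0.0126, 0.0003], "rotation": [0.002, 0.001, -0.352]}, {"grip": 0, "dp": [-0.0396, 0.0183, 0.0004], "rotation": [0.002, 0.001, -0.473]}, {"grip": 0, "dp": [-0.0496, 0.024, 0.0004], "rotation": [0.002, 0.001, -0.594]}, {"grip": 0, "dp": [-0.0595, 0.0297, 0.0004], "rotation": [0.002, 0.001, -0.716]}, {"grip": 0, "dp": [-0.0695, 0.0354, 0.0004], "rotation": [0.002, 0.001, -0.837]}, {"grip": 0, "dp": [-0.0694, 0.0353, 0.0471], "rotation": [0.002, 0.001, -0.837]}, {"grip": 0, "dp": [-0.0694, 0.0352, 0.0937], "rotation": [0.002, 0.001, -0.837]}, {"grip": 0, "dp": [-0.0694, 0.0351, 0.1404], "rotation": [0.002, 0.001, -0.837]}, {"grip": 0, "dp": [-0.0694, 0.0351, 0.1564], "rotation": [0.002, 0.001, -0.837]}, {"grip": 0, "dp": [-0.0694, 0.035, 0.1724], "rotation": [0.002, 0.001, -0.837]}]
```

Request:
{"name": "servo_tool", "arguments": {
  "deltas": [
    {"grip":0,"dp":[-0.01,0.001,0],"rotation":[0,0,-0.11]},
    {"grip":0,"dp":[-0.02,0.007,0],"rotation":[0,0,-0.23]},
    {"grip":0,"dp":[-0.03,0.013,0],"rotation":[0,0,-0.35]},
    {"grip":0,"dp":[-0.04,0.018,0],"rotation":[0,0,-0.47]},
    {"grip":0,"dp":[-0.05,0.024,0],"rotation":[0,0,-0.59]},
    {"grip":0,"dp":[-0.06,0.03,0],"rotation":[0,0,-0.71]},
    {"grip":0,"dp":[-0.069,0.035,0],"rotation":[0,0,-0.83]},
    {"grip":0,"dp":[-0.069,0.035,0.047],"rotation":[0,0,-0.83]},
    {"grip":0,"dp":[-0.069,0.035,0.094],"rotation":[0,0,-0.83]},
    {"grip":0,"dp":[-0.069,0.035,0.14],"rotation":[0,0,-0.83]},
    {"grip":0,"dp":[-0.069,0.035,0.156],"rotation":[0,0,-0.83]},
    {"grip":0,"dp":[-0.069,0.035,0.172],"rotation":[0,0,-0.83]}
  ]
}}

```text
clock: 3.75
position: [0.5193, 0.0698, 0.0974]
eef_rot: [-0.514, 0.858, 0.0, -0.0]
ft_force: [-1.1, -0.5, -0.1]
width: 0.0002
finger_force: 0.0
```

```bash
python3 - <<'E'
from h import *
st=status.read_state();print(st['qpos'],st['ft_force'])
s=snap('wrist','w1')
T=2*np.pi
rows([fp(T-2.04,.022),fp(T-2.04,.015)]+[fp(T-2.04-.13*k,.014) for k in range(1,11)],0)
E
```

```text
[-1.16211039e-01 -1.19561703e-01 -3.24228346e-01  1.36693217e+00
 -8.79713398e-05 -1.19531999e+00] [-1.067153   -0.48315885 -0.11284862]
[{"grip": 0, "dp": [-0.0055, 0.0136, -0.0024], "rotation": [0.002, -0.001, -0.023]}, {"grip": 0, "dp": [-0.0053, 0.0206, -0.0024], "rotation": [0.002, -0.001, -0.023]}, {"grip": 0, "dp": [-0.0038, 0.0278, -0.0024], "rotation": [0.002, -0.001, 0.107]}, {"grip": 0, "dp": [-0.003, 0.0341, -0.0024], "rotation": [0.002, -0.001, 0.237]}, {"grip": 0, "dp": [-0.0031, 0.0405, -0.0024], "rotation": [0.002, -0.001, 0.367]}, {"grip": 0, "dp": [-0.004, 0.0468, -0.0023], "rotation": [0.002, -0.001, 0.497]}, {"grip": 0, "dp": [-0.0057, 0.0529, -0.0023], "rotation": [0.002, -0.002, 0.627]}, {"grip": 0, "dp": [-0.0082, 0.0588, -0.0023], "rotation": [0.002, -0.002, 0.757]}, {"grip": 0, "dp": [-0.0115, 0.0643, -0.0023], "rotation": [0.002, -0.002, 0.887]}, {"grip": 0, "dp": [-0.0154, 0.0693, -0.0023], "rotation": [0.001, -0.002, 1.017]}, {"grip": 0, "dp": [-0.0199, 0.0737, -0.0023], "rotation": [0.001, -0.002, 1.147]}, {"grip": 0, "dp": [-0.025, 0.0776, -0.0023], "rotation": [0.001, -0.002, 1.277]}]
```

View pics/w1.png

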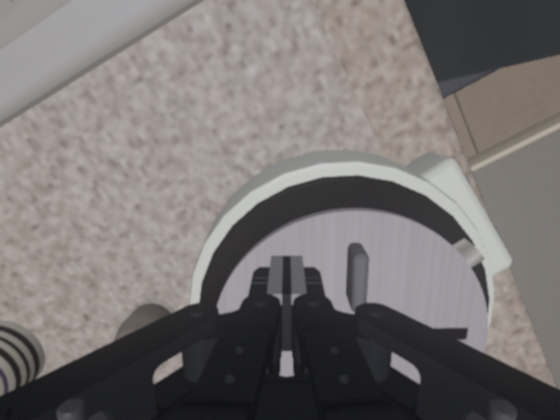

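Request:
{"name": "servo_tool", "arguments": {
  "deltas": [
    {"grip":0,"dp":[0,0,0],"rotation":[0,0,0]},
    {"grip":0,"dp":[0,0,0],"rotation":[0,0,0]},
    {"grip":0,"dp":[0,0,0],"rotation":[0,0,0]}
  ]
}}

```text
clock: 4.1
position: [0.5209, 0.0697, 0.0999]
eef_rot: [-0.514, 0.858, -0.001, 0.001]
ft_force: [0.1, 0.4, 0.2]
width: 0.0002
finger_force: 0.0
```

```bash
python3 - <<'E'
from h import *
st=status.read_state();print(st['position'],st['ft_force'])
s=pickle.load(open('pics/w1.pkl','rb'))
q=onz(s,(358,247),.1105)-[*C,0];print(q,np.hypot(*q[:2]))
T=2*np.pi
rows([fp(T-2.04,.022),fp(T-2.04,.015)]+[fp(T-2.04-.12*k,.014) for k in range(1,11)],0)
E
```

```text
[0.5208673  0.06966219 0.0999278 ] [0.06588513 0.38355755 0.17845672]
[-0.02536672 -0.05494357  0.1105    ] 0.060516661918475524
[{"grip": 0, "dp": [-0.0047, 0.0156, 0.0019], "rotation": [-0.003, 0.001, -0.022]}, {"grip": 0, "dp": [-0.0045, 0.0226, 0.0019], "rotation": [-0.003, 0.001, -0.022]}, {"grip": 0, "dp": [-0.003, 0.0292, 0.0019], "rotation": [-0.003, 0.001, 0.098]}, {"grip": 0, "dp": [-0.0023, 0.0351, 0.0018], "rotation": [-0.003, 0.001, 0.218]}, {"grip": 0, "dp": [-0.0022, 0.041, 0.0018], "rotation": [-0.003, 0.001, 0.338]}, {"grip": 0, "dp": [-0.0028, 0.0468, 0.0018], "rotation": [-0.002, 0.002, 0.458]}, {"grip": 0, "dp": [-0.0042, 0.0525, 0.0018], "rotation": [-0.002, 0.002, 0.578]}, {"grip": 0, "dp": [-0.0062, 0.0581, 0.0018], "rotation": [-0.002, 0.002, 0.698]}, {"grip": 0, "dp": [-0.0088, 0.0633, 0.0018], "rotation": [-0.002, 0.002, 0.818]}, {"grip": 0, "dp": [-0.0121, 0.0682, 0.0018], "rotation": [-0.002, 0.002, 0.938]}, {"grip": 0, "dp": [-0.0159, 0.0727, 0.0017], "rotation": [-0.002, 0.002, 1.058]}, {"grip": 0, "dp": [-0.0202, 0.0767, 0.0017], "rotation": [-0.002, 0.002, 1.178]}]
```

Request:
{"name": "servo_tool", "arguments": {
  "deltas": [
    {"grip":0,"dp":[-0.005,0.015,0.002],"rotation":[0,0,-0.02]},
    {"grip":0,"dp":[-0.0045,0.0225,0.002],"rotation":[0,0,-0.02]},
    {"grip":0,"dp":[-0.003,0.029,0.002],"rotation":[0,0,0.1]},
    {"grip":0,"dp":[-0.0025,0.035,0.002],"rotation":[0,0,0.22]},
    {"grip":0,"dp":[-0.002,0.041,0.002],"rotation":[0,0,0.34]},
    {"grip":0,"dp":[-0.003,0.047,0.002],"rotation":[0,0,0.46]},
    {"grip":0,"dp":[-0.004,0.0525,0.002],"rotation":[0,0,0.58]},
    {"grip":0,"dp":[-0.006,0.058,0.002],"rotation":[0,0,0.7]},
    {"grip":0,"dp":[-0.009,0.063,0.002],"rotation":[0,0,0.82]},
    {"grip":0,"dp":[-0.012,0.068,0.002],"rotation":[0,0,0.94]},
    {"grip":0,"dp":[-0.012,0.068,0.002],"rotation":[0,0,0.94]},
    {"grip":0,"dp":[-0.012,0.068,0.002],"rotation":[0,0,0.94]}
  ]
}}

```text
clock: 5.3
position: [0.4651, 0.1127, 0.0961]
eef_rot: [-0.072, 0.997, -0.0, 0.0]
ft_force: [-1.2, -0.9, -0.2]
width: 0.0002
finger_force: 0.0
```

```bash
python3 - <<'E'
from h import *
st=status.read_state();print(st['position'],st['ft_force'],st['qpos'])
s=snap('wrist','w2')
T=2*np.pi
rows([fp(T-3.0-.1*k,.014) for k in range(1,11)],0)
E
```

```text
[0.46508707 0.11267817 0.09613841] [-1.18404546 -0.87564429 -0.16835403] [-3.64165768e-02 -2.66197750e-01 -4.55841750e-01  1.38079443e+00
 -1.93528050e-04 -1.79725778e-01]
[{"grip": 0, "dp": [-0.0001, 0.0045, -0.0019], "rotation": [-0.0, 0.0, 0.101]}, {"grip": 0, "dp": [0.0006, 0.0094, -0.0019], "rotation": [-0.0, 0.0, 0.201]}, {"grip": 0, "dp": [0.0008, 0.0143, -0.0019], "rotation": [-0.0, 0.0, 0.301]}, {"grip": 0, "dp": [0.0005, 0.0192, -0.0019], "rotation": [-0.0, 0.0, 0.401]}, {"grip": 0, "dp": [-0.0003, 0.024, -0.0019], "rotation": [-0.0, 0.0, 0.501]}, {"grip": 0, "dp": [-0.0016, 0.0288, -0.0019], "rotation": [-0.0, 0.0, 0.601]}, {"grip": 0, "dp": [-0.0033, 0.0333, -0.0019], "rotation": [-0.0, 0.0, 0.701]}, {"grip": 0, "dp": [-0.0055, 0.0377, -0.0019], "rotation": [-0.0, 0.0, 0.801]}, {"grip": 0, "dp": [-0.0081, 0.0419, -0.0019], "rotation": [-0.0, 0.0, 0.901]}, {"grip": 0, "dp": [-0.0111, 0.0458, -0.0019], "rotation": [-0.0, 0.0, 1.001]}]
```

View pics/w2.png

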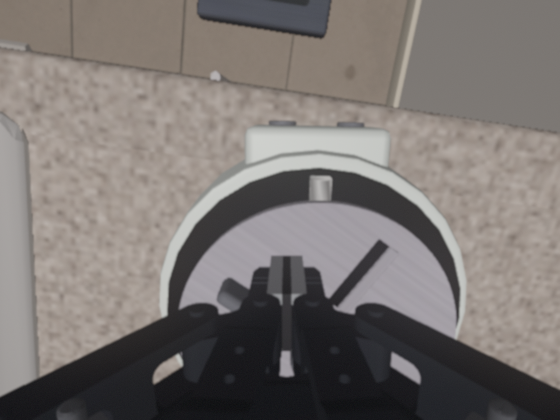

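```bash
python3 - <<'E'
from h import *
for n,p in(('w2',[.4651,.1127,.0961]),('w1',[.5209,.0697,.0999]),('w0',[.4596,.0203,.27])):
    s=pickle.load(open(f'pics/{n}.pkl','rb'));K,R,t=cam(s)
    print(n,-R.T@t,proj(s,p),proj(s,[*C,.1145]),(R@p+t)[2])
s=pickle.load(open('pics/w2.pkl','rb'))
for d in(2.53,2.4,2.6,2.7):
  l=.126+np.pi;n=l+d
  g=lambda r,a,z:[C[0]+r*np.cos(a),C[1]+r*np.sin(a),z]
  print(d,proj(s,[g(.081,l,.084),g(.062,n-np.pi/2,.1105),g(.03,n-np.pi/2,.1105),g(.062,n-np.pi,.0905)]).round(0).tolist())
print(status.read_state()['position'])
E
```

```text
w2 [0.39845428 0.10403725 0.26269828] [[285.20359917 254.55374879]] [[312.56587917 360.25387513]] 0.1784589300668151
w1 [0.48768149 0.01139893 0.2639656 ] [[282.68153544 256.97131319]] [[360.27065937 363.94510721]] 0.17593868862707981
w0 [0.39568304 0.00423609 0.4362734 ] [[285.87947454 252.71496826]] [[383.66152724 268.35947235]] 0.17778309970938216
2.53 [[314.0, 187.0], [208.0, 289.0], [263.0, 324.0], [381.0, 247.0]]
2.4 [[314.0, 187.0], [218.0, 277.0], [268.0, 319.0], [393.0, 257.0]]
2.6 [[314.0, 187.0], [204.0, 296.0], [261.0, 327.0], [375.0, 243.0]]
2.7 [[314.0, 187.0], [198.0, 306.0], [258.0, 332.0], [365.0, 237.0]]
[0.46519055 0.11254771 0.09610302]
```

```bash
python3 - <<'E'
from h import *
a=snap('top','t1')['image'];b=snap('side','s1')['image']
A=cv2.resize(a[180:300,260:380],(400,400),interpolation=cv2.INTER_CUBIC)
B=cv2.resize(b[190:315,180:305],(400,400),interpolation=cv2.INTER_CUBIC)
cv2.imwrite('pics/c1.png',np.hstack([A,B]))
E
```

```text
(no output)
```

View pics/c1.png

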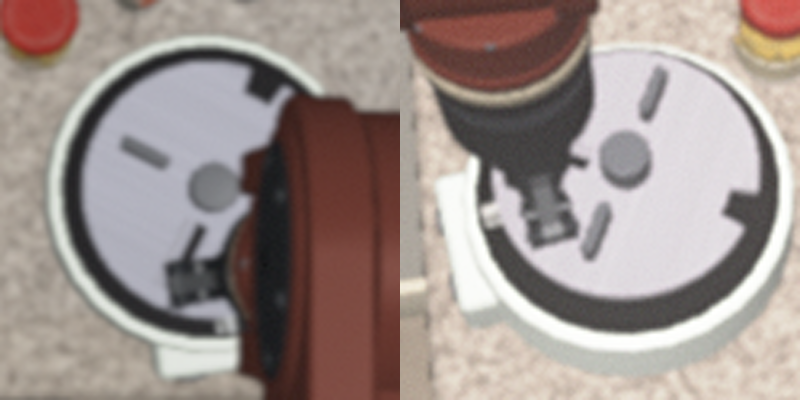

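```bash
python3 - <<'E'
from h import *
for n,o,k in(('s1',(180,190),3.2),('t1',(260,180),400/120)):
    s=pickle.load(open(f'pics/{n}.pkl','rb'))
    for p in([.4652,.1125,.0961],[.4652,.1125,.1261],[.4898,.0911,.1105],[*C,.1145]): 
        q=proj(s,p)[0]; print(n,p,q.round(1),((q-o)*k+([400,0] if n=='s1' else [0,0])).round(0))
E
```

```text
s1 [0.4652, 0.1125, 0.0961] [225.5 255.7] [546. 210.]
s1 [0.4652, 0.1125, 0.1261] [224.  249.5] [541. 190.]
s1 [0.4898, 0.0911, 0.1105] [239.7 261.9] [591. 230.]
s1 [np.float64(0.511), np.float64(0.133), 0.1145] [248.5 238.2] [619. 154.]
t1 [0.4652, 0.1125, 0.0961] [335.8 260.7] [253. 269.]
t1 [0.4652, 0.1125, 0.1261] [337.8 260.6] [259. 269.]
t1 [0.4898, 0.0911, 0.1105] [347.3 248.1] [291. 227.]
t1 [np.float64(0.511), np.float64(0.133), 0.1145] [326.2 237.4] [221. 191.]
```

Request:
{"name": "servo_tool", "arguments": {
  "deltas": [
    {"grip":0,"dp":[0,0,0.002],"rotation":[0,0,0]},
    {"grip":0,"dp":[0,0,0.004],"rotation":[0,0,0]},
    {"grip":0,"dp":[0,0,0.004],"rotation":[0,0,0]}
  ]
}}

```text
clock: 5.75
position: [0.4651, 0.1124, 0.0915]
eef_rot: [-0.07, 0.998, -0.0, -0.0]
ft_force: [-0.7, 0.9, -0.3]
width: -0.0004
finger_force: 0.0
```

Request:
{"name": "servo_tool", "arguments": {
  "deltas": [
    {"grip":0,"dp":[0,0,0.002],"rotation":[0,0,0]},
    {"grip":0,"dp":[0,0,0.003],"rotation":[0,0,0]},
    {"grip":0,"dp":[0,0,0.003],"rotation":[0,0,0]}
  ]
}}

```text
clock: 6.05
position: [0.4652, 0.1125, 0.0887]
eef_rot: [-0.07, 0.998, -0.0, -0.0]
ft_force: [0.0, -0.1, 0.2]
width: 0.0003
finger_force: 0.0
```

Request:
{"name": "servo_tool", "arguments": {
  "deltas": [
    {"grip":0,"dp":[0,0,0.002],"rotation":[0,0,0]},
    {"grip":0,"dp":[0,0,0.004],"rotation":[0,0,0]},
    {"grip":0,"dp":[0,0,0.004],"rotation":[0,0,0]}
  ]
}}

```text
clock: 6.35
position: [0.4651, 0.1125, 0.0846]
eef_rot: [-0.07, 0.998, -0.0, -0.0]
ft_force: [-0.0, -0.3, 0.2]
width: 0.0001
finger_force: 0.0
```

```bash
python3 - <<'E'
from h import *
w=snap('wrist','w3')['image'];b=snap('side','s2')['image']
A=cv2.resize(w[140:380,180:420],(400,400),interpolation=cv2.INTER_CUBIC)
B=cv2.resize(b[215:295,195:275],(400,400),interpolation=cv2.INTER_CUBIC)
cv2.imwrite('pics/c2.png',np.hstack([A,B]))
E
```

```text
(no output)
```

View pics/c2.png

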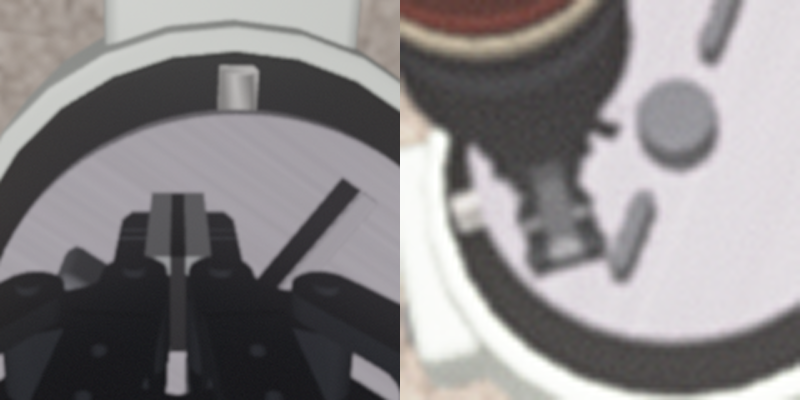

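Request:
{"name": "servo_tool", "arguments": {
  "deltas": [
    {"grip":0,"dp":[0,0,0.0015],"rotation":[0,0,0]},
    {"grip":0,"dp":[0,0,0.003],"rotation":[0,0,0]},
    {"grip":0,"dp":[0,0,0.003],"rotation":[0,0,0]}
  ]
}}

```text
clock: 6.75
position: [0.4651, 0.1125, 0.0817]
eef_rot: [-0.07, 0.998, -0.0, -0.0]
ft_force: [-0.8, -0.4, -0.4]
width: -0.0001
finger_force: 0.0
```

Request:
{"name": "servo_tool", "arguments": {
  "deltas": [
    {"grip":0,"dp":[0,0,0.0015],"rotation":[0,0,0]},
    {"grip":0,"dp":[0,0,0.0025],"rotation":[0,0,0]},
    {"grip":0,"dp":[0,0,0.0025],"rotation":[0,0,0]}
  ]
}}

```text
clock: 7.05
position: [0.4652, 0.1125, 0.0793]
eef_rot: [-0.07, 0.998, -0.0, -0.0]
ft_force: [-0.2, -0.3, 0.2]
width: 0.0001
finger_force: 0.0
```

Request:
{"name": "servo_tool", "arguments": {
  "deltas": [
    {"grip":0,"dp":[0,0,0.0015],"rotation":[0,0,0]},
    {"grip":0,"dp":[0,0,0.0025],"rotation":[0,0,0]},
    {"grip":0,"dp":[0,0,0.0025],"rotation":[0,0,0]}
  ]
}}

```text
clock: 7.35
position: [0.4652, 0.1125, 0.0768]
eef_rot: [-0.07, 0.998, -0.0, -0.0]
ft_force: [-0.1, 0.2, -0.4]
width: -0.0
finger_force: 0.0
```

Request:
{"name": "servo_tool", "arguments": {
  "deltas": [
    {"grip":0,"dp":[0,0,0.0015],"rotation":[0,0,0]},
    {"grip":0,"dp":[0,0,0.0025],"rotation":[0,0,0]},
    {"grip":0,"dp":[0,0,0.0025],"rotation":[0,0,0]}
  ]
}}

```text
clock: 7.65
position: [0.4652, 0.1125, 0.0743]
eef_rot: [-0.07, 0.998, -0.0, -0.0]
ft_force: [0.5, 0.1, -0.3]
width: -0.0001
finger_force: 0.0
```

```bash
python3 - <<'E'
from h import *
s=pickle.load(open('pics/w3.pkl','rb'));K,R,t=cam(s);st=status.read_state()
p=np.array([.4651,.1125,.0846]);Rt=Ro.from_quat([-.07,.998,0,0])
c=Rt.inv().apply(-R.T@t-p)
for uv in((268,257),(303,257),(286,293)):
    d=Rt.inv().apply(R.T@np.linalg.solve(K,[*uv,1]))
    for x in(0,.005,.011): k=(x-c[0])/d[0]; print(uv,x,(c+k*d).round(4))
E
```

```text
(268, 257) 0 [ 0.     -0.0086 -0.0032]
(268, 257) 0.005 [ 0.005  -0.0078 -0.0154]
(268, 257) 0.011 [ 0.011 -0.007 -0.03 ]
(303, 257) 0 [ 0.      0.0089 -0.0032]
(303, 257) 0.005 [ 0.005   0.0083 -0.0154]
(303, 257) 0.011 [ 0.011   0.0076 -0.03  ]
(286, 293) 0 [ 0.      0.0005 -0.0404]
(286, 293) 0.005 [ 0.005   0.0006 -0.0498]
(286, 293) 0.011 [ 0.011   0.0006 -0.0611]
```

Request:
{"name": "servo_tool", "arguments": {
  "deltas": [
    {"grip":0,"dp":[0,0,0.0015],"rotation":[0,0,0]},
    {"grip":0,"dp":[0,0,0.003],"rotation":[0,0,0]},
    {"grip":0,"dp":[0,0,0.003],"rotation":[0,0,0]}
  ]
}}

```text
clock: 7.95
position: [0.4652, 0.1125, 0.0712]
eef_rot: [-0.07, 0.998, -0.0, -0.0]
ft_force: [-0.1, -0.2, 0.0]
width: 0.0001
finger_force: 0.0
```

Request:
{"name": "servo_tool", "arguments": {
  "deltas": [
    {"grip":0,"dp":[0,0,0.0015],"rotation":[0,0,0]},
    {"grip":0,"dp":[0,0,0.003],"rotation":[0,0,0]},
    {"grip":0,"dp":[0,0,0.003],"rotation":[0,0,0]}
  ]
}}

```text
clock: 8.25
position: [0.4651, 0.1125, 0.0682]
eef_rot: [-0.07, 0.998, -0.0, -0.0]
ft_force: [-0.7, -0.6, -0.2]
width: -0.0003
finger_force: 0.0
```

```bash
python3 - <<'E'
from h import *
T=2*np.pi
p=status.read_state()['position'];a=(*p[:2],.104,T-3.0);b=fp(T-2.04,.029,z=.104);c=fp(T-2.04,.029,z=.069)
rows([*interp([(*p,T-3.0),a],1),*interp([a,b],8),b,*interp([b,c],2)],0)
E
```

```text
[{"grip": 0, "dp": [0.0, -0.0, -0.0358], "rotation": [-0.0, -0.0, -0.002]}, {"grip": 0, "dp": [-0.0056, -0.0052, -0.0358], "rotation": [0.0, -0.0, -0.122]}, {"grip": 0, "dp": [-0.0113, -0.0103, -0.0358], "rotation": [0.0, -0.0, -0.242]}, {"grip": 0, "dp": [-0.0169, -0.0155, -0.0358], "rotation": [0.0, -0.0, -0.362]}, {"grip": 0, "dp": [-0.0226, -0.0206, -0.0358], "rotation": [0.0, -0.0, -0.482]}, {"grip": 0, "dp": [-0.0282, -0.0258, -0.0358], "rotation": [0.0, -0.0, -0.602]}, {"grip": 0, "dp": [-0.0339, -0.0309, -0.0358], "rotation": [0.0, -0.0, -0.722]}, {"grip": 0, "dp": [-0.0395, -0.0361, -0.0358], "rotation": [0.0, -0.0, -0.842]}, {"grip": 0, "dp": [-0.0452, -0.0412, -0.0358], "rotation": [0.0, -0.0, -0.962]}, {"grip": 0, "dp": [-0.0452, -0.0412, -0.0358], "rotation": [0.0, -0.0, -0.962]}, {"grip": 0, "dp": [-0.0452, -0.0412, -0.0183], "rotation": [0.0, -0.0, -0.962]}, {"grip": 0, "dp": [-0.0452, -0.0412, -0.0008], "rotation": [0.0, -0.0, -0.962]}]
```

Request:
{"name": "servo_tool", "arguments": {
  "deltas": [
    {"grip":0,"dp":[0,0,-0.036],"rotation":[0,0,0]},
    {"grip":0,"dp":[0,0,-0.036],"rotation":[0,0,-0.12]},
    {"grip":0,"dp":[-0.0065,-0.006,-0.036],"rotation":[0,0,-0.25]},
    {"grip":0,"dp":[-0.013,-0.012,-0.036],"rotation":[0,0,-0.38]},
    {"grip":0,"dp":[-0.0195,-0.018,-0.036],"rotation":[0,0,-0.5]},
    {"grip":0,"dp":[-0.026,-0.024,-0.036],"rotation":[0,0,-0.62]},
    {"grip":0,"dp":[-0.032,-0.03,-0.036],"rotation":[0,0,-0.74]},
    {"grip":0,"dp":[-0.039,-0.036,-0.036],"rotation":[0,0,-0.86]},
    {"grip":0,"dp":[-0.045,-0.041,-0.036],"rotation":[0,0,-0.96]},
    {"grip":0,"dp":[-0.045,-0.041,-0.036],"rotation":[0,0,-0.96]},
    {"grip":0,"dp":[-0.045,-0.041,-0.018],"rotation":[0,0,-0.96]},
    {"grip":0,"dp":[-0.045,-0.041,-0.002],"rotation":[0,0,-0.96]}
  ]
}}

```text
clock: 9.45
position: [0.5156, 0.0783, 0.07]
eef_rot: [-0.521, 0.853, -0.0, 0.0]
ft_force: [0.2, -0.4, 0.0]
width: -0.0004
finger_force: 0.0
```

Request:
{"name": "servo_tool", "arguments": {
  "deltas": [
    {"grip":0,"dp":[0,0,0],"rotation":[0,0,0]},
    {"grip":0,"dp":[0,0,0],"rotation":[0,0,0]}
  ]
}}

```text
clock: 9.65
position: [0.5149, 0.0783, 0.0702]
eef_rot: [-0.522, 0.853, 0.0, -0.0]
ft_force: [-0.0, 0.5, 0.5]
width: -0.0001
finger_force: 0.0
```

```bash
python3 - <<'E'
from h import *
T=2*np.pi
rows([fp(T-2.04,.021,z=.07),fp(T-2.04,.014,z=.07)]+[fp(T-2.04-.12*k,.011,z=.07) for k in range(1,8)],0)
E
```

```text
[{"grip": 0, "dp": [0.0, 0.0072, 0.0002], "rotation": [0.001, -0.0, -0.003]}, {"grip": 0, "dp": [0.0001, 0.0142, 0.0002], "rotation": [0.001, -0.0, -0.003]}, {"grip": 0, "dp": [0.0011, 0.0229, 0.0002], "rotation": [0.001, -0.001, 0.117]}, {"grip": 0, "dp": [0.0014, 0.0287, 0.0002], "rotation": [0.001, -0.001, 0.237]}, {"grip": 0, "dp": [0.001, 0.0345, 0.0002], "rotation": [0.001, -0.001, 0.357]}, {"grip": 0, "dp": [-0.0001, 0.0402, 0.0002], "rotation": [0.001, -0.001, 0.477]}, {"grip": 0, "dp": [-0.0018, 0.0457, 0.0002], "rotation": [0.001, -0.001, 0.597]}, {"grip": 0, "dp": [-0.0042, 0.051, 0.0002], "rotation": [0.001, -0.001, 0.717]}, {"grip": 0, "dp": [-0.0072, 0.0559, 0.0002], "rotation": [0.001, -0.001, 0.837]}]
```

First a short push, to see whether the disc follows.

Request:
{"name": "servo_tool", "arguments": {
  "deltas": [
    {"grip":0,"dp":[0,0.007,0],"rotation":[0,0,0]},
    {"grip":0,"dp":[0,0.014,0],"rotation":[0,0,0]},
    {"grip":0,"dp":[0.001,0.021,0],"rotation":[0,0,0.1]},
    {"grip":0,"dp":[0.001,0.026,0],"rotation":[0,0,0.18]},
    {"grip":0,"dp":[0.001,0.0315,0],"rotation":[0,0,0.3]},
    {"grip":0,"dp":[0,0.037,0],"rotation":[0,0,0.42]}
  ]
}}

```text
clock: 10.25
position: [0.4823, 0.095, 0.0712]
eef_rot: [-0.331, 0.944, -0.001, 0.0]
ft_force: [0.3, -2.0, 0.0]
width: -0.0002
finger_force: 0.7
```

```bash
python3 - <<'E'
from h import *
w=snap('wrist','w4')['image'];b=snap('top','t2')['image']
A=cv2.resize(w[100:420,130:450],(400,400),interpolation=cv2.INTER_CUBIC)
B=cv2.resize(b[180:300,260:380],(400,400),interpolation=cv2.INTER_CUBIC)
cv2.imwrite('pics/c3.png',np.hstack([A,B]))
T=2*np.pi
p=status.read_state()['position'];print(p)
rows([fp(T-2.47-.1*k,.011,z=.07) for k in range(1,12)],0)
E
```

```text
[0.48211318 0.09547048 0.07104398]
[{"grip": 0, "dp": [0.0019, 0.0052, 0.001], "rotation": [-0.0, 0.001, 0.106]}, {"grip": 0, "dp": [0.0022, 0.01, 0.001], "rotation": [-0.0, 0.001, 0.206]}, {"grip": 0, "dp": [0.0021, 0.0148, 0.001], "rotation": [-0.0, 0.001, 0.306]}, {"grip": 0, "dp": [0.0015, 0.0196, 0.001], "rotation": [-0.0, 0.001, 0.406]}, {"grip": 0, "dp": [0.0004, 0.0243, 0.001], "rotation": [-0.0, 0.001, 0.506]}, {"grip": 0, "dp": [-0.0011, 0.0289, 0.001], "rotation": [-0.0, 0.001, 0.606]}, {"grip": 0, "dp": [-0.0031, 0.0333, 0.001], "rotation": [-0.0, 0.001, 0.706]}, {"grip": 0, "dp": [-0.0056, 0.0374, 0.001], "rotation": [-0.0, 0.001, 0.806]}, {"grip": 0, "dp": [-0.0084, 0.0413, 0.001], "rotation": [-0.0, 0.001, 0.906]}, {"grip": 0, "dp": [-0.0116, 0.0449, 0.001], "rotation": [-0.0, 0.001, 1.006]}, {"grip": 0, "dp": [-0.0151, 0.0482, 0.001], "rotation": [-0.0, 0.001, 1.106]}]
```

View pics/c3.png

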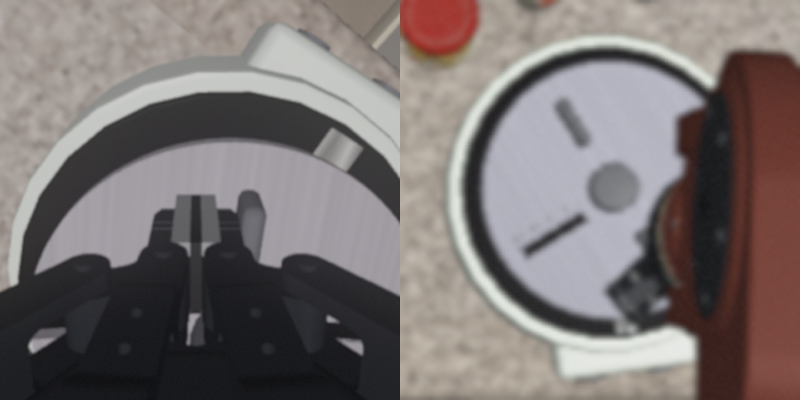

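```bash
python3 - <<'E'
from h import *
T=2*np.pi
rows([fp(T-2.585-.115*k,.0155,z=.07) for k in range(1,11)],0)
E
```

```text
[{"grip": 0, "dp": [0.0033, 0.007, 0.001], "rotation": [-0.0, 0.001, 0.236]}, {"grip": 0, "dp": [0.0034, 0.0127, 0.001], "rotation": [-0.0, 0.001, 0.351]}, {"grip": 0, "dp": [0.0029, 0.0184, 0.001], "rotation": [-0.0, 0.001, 0.466]}, {"grip": 0, "dp": [0.0018, 0.024, 0.001], "rotation": [-0.0, 0.001, 0.581]}, {"grip": 0, "dp": [-0.0, 0.0294, 0.001], "rotation": [-0.0, 0.001, 0.696]}, {"grip": 0, "dp": [-0.0024, 0.0345, 0.001], "rotation": [-0.0, 0.001, 0.811]}, {"grip": 0, "dp": [-0.0054, 0.0394, 0.001], "rotation": [-0.0, 0.001, 0.926]}, {"grip": 0, "dp": [-0.0089, 0.0439, 0.001], "rotation": [-0.0, 0.001, 1.041]}, {"grip": 0, "dp": [-0.0129, 0.0479, 0.001], "rotation": [-0.0, 0.001, 1.156]}, {"grip": 0, "dp": [-0.0174, 0.0514, 0.001], "rotation": [-0.0, 0.001, 1.271]}]
```

Request:
{"name": "servo_tool", "arguments": {
  "deltas": [
    {"grip":0,"dp":[0.002,0.004,0.001],"rotation":[0,0,0.12]},
    {"grip":0,"dp":[0.003,0.008,0.001],"rotation":[0,0,0.24]},
    {"grip":0,"dp":[0.0035,0.013,0.001],"rotation":[0,0,0.35]},
    {"grip":0,"dp":[0.003,0.0185,0.001],"rotation":[0,0,0.47]},
    {"grip":0,"dp":[0.002,0.024,0.001],"rotation":[0,0,0.58]},
    {"grip":0,"dp":[0,0.0295,0.001],"rotation":[0,0,0.7]},
    {"grip":0,"dp":[-0.0025,0.0345,0.001],"rotation":[0,0,0.81]},
    {"grip":0,"dp":[-0.0055,0.0395,0.001],"rotation":[0,0,0.93]},
    {"grip":0,"dp":[-0.009,0.044,0.001],"rotation":[0,0,1.04]},
    {"grip":0,"dp":[-0.013,0.048,0.001],"rotation":[0,0,1.16]},
    {"grip":0,"dp":[-0.0175,0.0515,0.001],"rotation":[0,0,1.27]},
    {"grip":0,"dp":[-0.0175,0.0515,0.001],"rotation":[0,0,1.27]}
  ]
}}

```text
clock: 11.55
position: [0.4639, 0.1465, 0.0697]
eef_rot: [0.29, 0.957, 0.0, 0.0]
ft_force: [-0.9, 0.1, -0.8]
width: 0.0002
finger_force: 0.0
```

```bash
python3 - <<'E'
from h import *
st=status.read_state();print(st['position'],st['qpos'][[0,5]])
w=snap('wrist','w5')['image'];b=snap('top','t3')['image']
A=cv2.resize(w[100:420,130:450],(400,400),interpolation=cv2.INTER_CUBIC)
B=cv2.resize(b[180:300,260:380],(400,400),interpolation=cv2.INTER_CUBIC)
cv2.imwrite('pics/c4.png',np.hstack([A,B]))
# circle-sampled hub->feature angle from top view: dark-grey tab pixels in annulus 36..58 mm at z .1105
def tabs(n):
    s=pickle.load(open(f'pics/{n}.pkl','rb'));g=cv2.cvtColor(s['image'],cv2.COLOR_BGR2GRAY)
    a=np.radians(np.arange(0,360,1.));c0=C
    m=np.array([[cv2.remap(g,*[np.float32([[v]]) for v in proj(s,[c0[0]+r*np.cos(t),c0[1]+r*np.sin(t),.1105])[0]],cv2.INTER_LINEAR)[0,0] for r in np.arange(.036,.058,.002)] for t in a]).mean(1)
    return m
for n in('t0','t3'):
    m=tabs(n);print(n,[int(x) for x in m[::4]])
T=2*np.pi
rows([fp(T-3.735-.11*k,.0155,z=.07) for k in range(1,7)],0)
E
```

```text
[0.46387869 0.14650994 0.06971332] [0.0361641  0.62465177]
t0 [160, 159, 159, 160, 160, 160, 161, 161, 160, 160, 159, 159, 160, 157, 133, 103, 96, 132, 157, 159, 159, 159, 159, 159, 160, 159, 159, 159, 158, 158, 158, 158, 157, 156, 154, 152, 139, 87, 61, 124, 154, 157, 157, 157, 157, 157, 157, 157, 157, 157, 157, 158, 158, 159, 160, 160, 159, 158, 157, 140, 108, 108, 126, 153, 162, 162, 161, 160, 160, 160, 160, 160, 159, 160, 159, 160, 160, 160, 160, 160, 160, 160, 160, 159, 159, 159, 159, 160, 160, 160]
t3 [125, 117, 117, 115, 110, 104, 98, 90, 79, 74, 80, 92, 103, 108, 110, 103, 59, 67, 106, 115, 119, 123, 121, 92, 64, 53, 53, 55, 51, 49, 51, 38, 40, 44, 42, 45, 51, 57, 63, 68, 75, 78, 78, 78, 79, 79, 79, 78, 77, 68, 64, 71, 77, 80, 79, 78, 76, 74, 73, 71, 70, 69, 68, 67, 66, 66, 66, 65, 64, 63, 62, 61, 60, 58, 57, 56, 54, 52, 55, 69, 87, 104, 108, 95, 87, 107, 139, 150, 150, 140]
[{"grip": 0, "dp": [0.0021, 0.0053, -0.0003], "rotation": [0.0, 0.0, 0.118]}, {"grip": 0, "dp": [0.0028, 0.0107, -0.0003], "rotation": [0.0, 0.0, 0.228]}, {"grip": 0, "dp": [0.003, 0.0161, -0.0003], "rotation": [0.0, 0.0, 0.338]}, {"grip": 0, "dp": [0.0026, 0.0215, -0.0003], "rotation": [0.0, 0.0, 0.448]}, {"grip": 0, "dp": [0.0016, 0.0269, -0.0003], "rotation": [0.0, 0.0, 0.558]}, {"grip": 0, "dp": [0.0001, 0.0321, -0.0003], "rotation": [0.0, 0.0, 0.668]}]
```

View pics/c4.png

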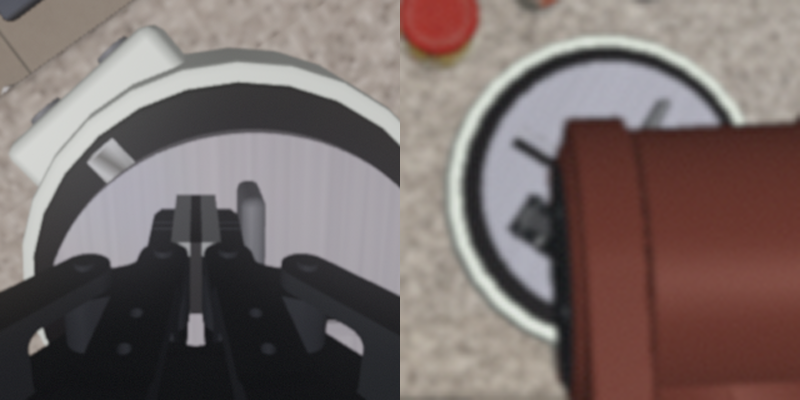

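```bash
python3 - <<'E'
from h import *
for n,uv,lug in(('w4',(330,253.5),(401,219)),('w5',(328,247),(219,228)),('w1',(358,247),(467,252)),('w2',None,(320,188))):
    s=pickle.load(open(f'pics/{n}.pkl','rb'));
    if uv: q=onz(s,uv,.1105)[:2]-C;print(n,q,np.hypot(*q),np.arctan2(q[1],q[0]))
    q=onz(s,lug,.084)[:2]-C;print('  lug',q,np.hypot(*q),np.arctan2(q[1],q[0]))
E
```

```text
w4 [-0.05208568 -0.03436748] 0.06240225773126719 -2.558340971277412
  lug [-0.07886259 -0.01081426] 0.07960060168362916 -3.005314669456302
w5 [-0.05463055  0.03816774] 0.0666428776292134 2.5317719118568776
  lug [-0.07962805 -0.00098107] 0.07963409003185928 -3.129272608983649
w1 [-0.02536672 -0.05494357] 0.060516661918475524 -2.003326383855912
  lug [-0.07691918 -0.01270934] 0.07796209440340539 -2.977842361178109
  lug [-0.08001972 -0.00713857] 0.08033750891637514 -3.0526181022084913
```

Request:
{"name": "servo_tool", "arguments": {
  "deltas": [
    {"grip":0,"dp":[0.002,0.005,0],"rotation":[0,0,0.12]},
    {"grip":0,"dp":[0.003,0.0105,0],"rotation":[0,0,0.23]},
    {"grip":0,"dp":[0.003,0.016,0],"rotation":[0,0,0.34]},
    {"grip":0,"dp":[0.0025,0.0215,0],"rotation":[0,0,0.45]},
    {"grip":0,"dp":[0.0015,0.027,0],"rotation":[0,0,0.56]},
    {"grip":0,"dp":[0,0.032,0],"rotation":[0,0,0.67]},
    {"grip":0,"dp":[0,0.032,0],"rotation":[0,0,0.67]},
    {"grip":0,"dp":[0,0.032,0],"rotation":[0,0,0.67]},
    {"grip":0,"dp":[0,0.024,0],"rotation":[0,0,0.67]},
    {"grip":0,"dp":[0,0.024,0],"rotation":[0,0,0.67]}
  ]
}}

```text
clock: 12.65
position: [0.4766, 0.1652, 0.0695]
eef_rot: [0.589, 0.808, -0.0, -0.0]
ft_force: [-0.5, -0.2, -0.5]
width: -0.0
finger_force: 0.0
```

Request:
{"name": "servo_tool", "arguments": {
  "deltas": [
    {"grip":0,"dp":[0,0,-0.04],"rotation":[0,0,0]},
    {"grip":0,"dp":[0.01,-0.01,-0.08],"rotation":[0,0,0]},
    {"grip":0,"dp":[0.02,-0.03,-0.12],"rotation":[0,0,0]},
    {"grip":0,"dp":[0.02,-0.05,-0.15],"rotation":[0,0,0]},
    {"grip":0,"dp":[0.02,-0.05,-0.15],"rotation":[0,0,0]},
    {"grip":0,"dp":[0.02,-0.05,-0.15],"rotation":[0,0,0]}
  ]
}}

```text
clock: 13.25
position: [0.4239, 0.1696, 0.2202]
eef_rot: [0.589, 0.808, 0.001, 0.001]
ft_force: [0.3, 0.7, -1.1]
width: 0.0002
finger_force: 0.0
```

```bash
python3 - <<'E'
from h import *
st=status.read_state();print(st['position'],st['eef_rot'])
s=snap('wrist','w6');print(proj(s,[*C,.1145]),proj(s,[C[0]-.081,C[1]-.01,.084]))
snap('side','s6')
E
```

```text
[0.42391928 0.16961525 0.22023172] [5.89144543e-01 8.08026840e-01 7.24652695e-04 8.99590212e-04]
[[371.08791176 275.3903777 ]] [[276.8060831 245.6005144]]
```

```bash
python3 - <<'E'
from h import *
rows(interp([(.4239,.1696,.2202,1.882),(.46,.02,.27,3.4)],11),0)
E
```

```text
[{"grip": 0, "dp": [-0.0141, -0.0005, -0.0063], "rotation": [-0.001, -0.0, -0.139]}, {"grip": 0, "dp": [-0.028, -0.0015, -0.0108], "rotation": [-0.001, -0.0, -0.277]}, {"grip": 0, "dp": [-0.042, -0.0026, -0.0154], "rotation": [-0.001, -0.0, -0.415]}, {"grip": 0, "dp": [-0.0559, -0.0036, -0.0199], "rotation": [-0.001, -0.0, -0.553]}, {"grip": 0, "dp": [-0.0699, -0.0046, -0.0244], "rotation": [-0.001, -0.001, -0.691]}, {"grip": 0, "dp": [-0.0839, -0.0057, -0.0289], "rotation": [-0.001, -0.001, -0.829]}, {"grip": 0, "dp": [-0.0978, -0.0067, -0.0335], "rotation": [-0.001, -0.001, -0.967]}, {"grip": 0, "dp": [-0.1118, -0.0077, -0.038], "rotation": [-0.001, -0.001, -1.105]}, {"grip": 0, "dp": [-0.1257, -0.0088, -0.0425], "rotation": [-0.001, -0.001, -1.243]}, {"grip": 0, "dp": [-0.1397, -0.0098, -0.0471], "rotation": [-0.001, -0.001, -1.381]}, {"grip": 0, "dp": [-0.1536, -0.0108, -0.0516], "rotation": [-0.001, -0.001, -1.519]}]
```

Request:
{"name": "servo_tool", "arguments": {
  "deltas": [
    {"grip":0,"dp":[-0.014,0,-0.006],"rotation":[0,0,-0.14]},
    {"grip":0,"dp":[-0.028,-0.002,-0.011],"rotation":[0,0,-0.28]},
    {"grip":0,"dp":[-0.042,-0.003,-0.015],"rotation":[0,0,-0.42]},
    {"grip":0,"dp":[-0.056,-0.004,-0.02],"rotation":[0,0,-0.56]},
    {"grip":0,"dp":[-0.07,-0.005,-0.024],"rotation":[0,0,-0.7]},
    {"grip":0,"dp":[-0.084,-0.006,-0.029],"rotation":[0,0,-0.83]},
    {"grip":0,"dp":[-0.098,-0.007,-0.033],"rotation":[0,0,-0.97]},
    {"grip":0,"dp":[-0.112,-0.008,-0.038],"rotation":[0,0,-1.11]},
    {"grip":0,"dp":[-0.126,-0.009,-0.043],"rotation":[0,0,-1.24]},
    {"grip":0,"dp":[-0.14,-0.01,-0.047],"rotation":[0,0,-1.38]},
    {"grip":0,"dp":[-0.154,-0.011,-0.052],"rotation":[0,0,-1.52]},
    {"grip":0,"dp":[-0.154,-0.011,-0.052],"rotation":[0,0,-1.52]}
  ]
}}

```text
clock: 14.55
position: [0.4602, 0.0185, 0.2703]
eef_rot: [-0.13, 0.992, 0.0, -0.001]
ft_force: [0.6, -0.3, -0.5]
width: -0.0
finger_force: 0.0
```

```bash
cat >> h.py <<'E'
def prof(s,c,r0,r1,z,step=2,lo=0,hi=360):
    g=cv2.cvtColor(s['image'],cv2.COLOR_BGR2GRAY); a=np.arange(lo,hi,step); rr=np.arange(r0,r1,.001)
    P=np.array([[c[0]+r*np.cos(t),c[1]+r*np.sin(t),z] for t in np.radians(a) for r in rr])
    uv=proj(s,P).astype(np.float32).reshape(len(a),len(rr),2)
    return a,cv2.remap(g,uv[...,0],uv[...,1],cv2.INTER_LINEAR).mean(1).astype(int)
E
python3 - <<'E'
from h import *
W=snap('wrist','w7')
def hub(s,img):  # dark hub blob near predicted
    q=proj(s,[*C,.1145])[0];return q
for n in('w0','w7'):
    s=pickle.load(open(f'pics/{n}.pkl','rb'));g=cv2.cvtColor(s['image'],cv2.COLOR_BGR2GRAY)
    q=proj(s,[*C,.1145])[0];x,y=q.astype(int)
    cc=cv2.HoughCircles(cv2.resize(g[y-35:y+35,x-35:x+35],None,fx=4,fy=4,interpolation=2),cv2.HOUGH_GRADIENT,1.5,400,param1=80,param2=15,minRadius=45,maxRadius=85)
    print(n,q,None if cc is None else cc[0,0]/4+[x-35,y-35,0])
    a,m=prof(s,C,.034,.058,.1105,4);print('tabs',m.tolist())
    a,m=prof(s,C,.066,.074,.0905,4);print('rim',m.tolist())
    a,m=prof(s,C,.081,.087,.084,2,150,250);print('lug',m.tolist())
E
```

```text
w0 [383.66152724 268.35947235] [381.5625     265.0625      14.10000038]
tabs [77, 75, 74, 77, 80, 84, 93, 104, 119, 135, 151, 153, 154, 155, 134, 104, 95, 112, 153, 155, 155, 155, 155, 155, 155, 156, 156, 155, 155, 155, 154, 154, 154, 153, 153, 153, 153, 153, 152, 149, 135, 71, 79, 121, 145, 152, 152, 152, 153, 153, 153, 153, 154, 155, 155, 154, 154, 154, 154, 122, 93, 107, 127, 155, 157, 156, 155, 155, 155, 154, 154, 154, 154, 154, 153, 154, 153, 153, 153, 153, 152, 152, 151, 150, 153, 153, 151, 113, 90, 81]
rim [38, 38, 37, 40, 43, 43, 40, 39, 40, 47, 112, 153, 153, 154, 130, 105, 125, 156, 154, 156, 155, 156, 157, 155, 156, 154, 155, 153, 153, 154, 154, 153, 153, 152, 153, 153, 153, 152, 151, 151, 152, 151, 151, 151, 151, 151, 151, 151, 150, 150, 150, 150, 150, 149, 147, 150, 151, 150, 149, 149, 151, 152, 151, 154, 152, 152, 152, 152, 152, 152, 152, 152, 152, 105, 45, 43, 45, 47, 43, 51, 73, 91, 68, 38, 38, 40, 105, 114, 100, 64]
lug [53, 51, 53, 53, 52, 52, 51, 52, 51, 51, 51, 51, 51, 52, 52, 51, 72, 134, 158, 141, 127, 103, 53, 52, 53, 52, 52, 52, 52, 53, 53, 52, 52, 53, 53, 53,
[... 506 characters left out ...]
, 153, 153, 153, 153, 153, 152, 152, 152, 152, 144, 96, 80, 73]
rim [39, 38, 37, 38, 40, 40, 38, 39, 39, 41, 83, 148, 152, 152, 152, 153, 153, 154, 155, 153, 152, 156, 157, 156, 137, 112, 119, 155, 155, 158, 156, 155, 154, 155, 155, 155, 154, 154, 155, 156, 156, 156, 157, 156, 155, 154, 153, 150, 121, 61, 52, 52, 139, 150, 150, 151, 151, 152, 153, 153, 152, 152, 153, 152, 151, 151, 152, 152, 153, 152, 151, 153, 154, 79, 43, 44, 43, 45, 44, 55, 78, 82, 77, 99, 131, 130, 113, 92, 79, 46]
lug [54, 53, 53, 54, 53, 52, 52, 52, 52, 52, 52, 52, 51, 51, 52, 52, 73, 134, 157, 145, 126, 105, 52, 51, 52, 52, 52, 52, 52, 52, 51, 52, 52, 52, 52, 52, 52, 51, 53, 52, 52, 52, 52, 52, 52, 52, 52, 52, 52, 52]
```

```bash
python3 - <<'E'
from h import *
st=status.read_state();p=st['position'];print(p)
for n in('w7',):
    s=pickle.load(open(f'pics/{n}.pkl','rb'))
    for c in(C,onz(s,(381.5,265.5),.1145)[:2],onz(s,(383.5,267.5),.1145)[:2]):
        a,m=prof(s,c,.066,.074,.0905,.5,180,225);i=np.where(m<100)[0];n=(a[i[0]]+a[i[-1]])/2
        a,m=prof(s,c,.080,.086,.084,.5,165,210);i=np.where(m>90)[0];l=(a[i[0]]+a[i[-1]])/2
        print(c,n,l,n-l)
a=fp(1.93,.030,z=.2)
rows(interp([(*p,3.4),a],11),0)
E
```

```text
[0.45993446 0.01931175 0.27025848]
[0.511 0.133] 200.75 187.25 13.5
[0.50744454 0.12875057] 208.25 184.75 23.5
[0.50895921 0.13135878] 200.25 186.5 13.75
[{"grip": 0, "dp": [-0.004, 0.0128, 0.0064], "rotation": [0.001, -0.002, 0.131]}, {"grip": 0, "dp": [-0.0079, 0.0256, 0.0128], "rotation": [0.001, -0.002, 0.264]}, {"grip": 0, "dp": [-0.0119, 0.0384, 0.0192], "rotation": [0.001, -0.002, 0.398]}, {"grip": 0, "dp": [-0.0158, 0.0512, 0.0256], "rotation": [0.0, -0.002, 0.531]}, {"grip": 0, "dp": [-0.0198, 0.0639, 0.032], "rotation": [0.0, -0.002, 0.665]}, {"grip": 0, "dp": [-0.0237, 0.0767, 0.0384], "rotation": [0.0, -0.002, 0.799]}, {"grip": 0, "dp": [-0.0277, 0.0895, 0.0447], "rotation": [0.0, -0.002, 0.932]}, {"grip": 0, "dp": [-0.0317, 0.1023, 0.0511], "rotation": [-0.0, -0.002, 1.066]}, {"grip": 0, "dp": [-0.0356, 0.1151, 0.0575], "rotation": [-0.0, -0.002, 1.2]}, {"grip": 0, "dp": [-0.0396, 0.1279, 0.0639], "rotation": [-0.0, -0.002, 1.333]}, {"grip": 0, "dp": [-0.0435, 0.1407, 0.0703], "rotation": [-0.0, -0.002, 1.467]}]
```

Request:
{"name": "servo_tool", "arguments": {
  "deltas": [
    {"grip":0,"dp":[-0.004,0.013,0.006],"rotation":[0,0,0.13]},
    {"grip":0,"dp":[-0.008,0.026,0.013],"rotation":[0,0,0.26]},
    {"grip":0,"dp":[-0.012,0.038,0.019],"rotation":[0,0,0.4]},
    {"grip":0,"dp":[-0.016,0.051,0.026],"rotation":[0,0,0.53]},
    {"grip":0,"dp":[-0.02,0.064,0.032],"rotation":[0,0,0.66]},
    {"grip":0,"dp":[-0.024,0.077,0.038],"rotation":[0,0,0.8]},
    {"grip":0,"dp":[-0.028,0.09,0.045],"rotation":[0,0,0.93]},
    {"grip":0,"dp":[-0.032,0.102,0.051],"rotation":[0,0,1.07]},
    {"grip":0,"dp":[-0.036,0.115,0.058],"rotation":[0,0,1.2]},
    {"grip":0,"dp":[-0.04,0.128,0.064],"rotation":[0,0,1.33]},
    {"grip":0,"dp":[-0.0435,0.141,0.07],"rotation":[0,0,1.47]},
    {"grip":0,"dp":[-0.0435,0.141,0.07],"rotation":[0,0,1.47]}
  ]
}}

```text
clock: 15.8
position: [0.4646, 0.1688, 0.1996]
eef_rot: [0.571, 0.821, -0.001, -0.001]
ft_force: [-0.2, -0.3, 0.5]
width: 0.0001
finger_force: 0.0
```

Request:
{"name": "servo_tool", "arguments": {
  "deltas": [
    {"grip":0,"dp":[0,0,0.04],"rotation":[0,0,0]},
    {"grip":0,"dp":[0,0,0.08],"rotation":[0,0,0]}
  ]
}}

```text
clock: 16.0
position: [0.4665, 0.1673, 0.1211]
eef_rot: [0.568, 0.823, 0.001, 0.001]
ft_force: [0.6, -0.2, -0.4]
width: -0.0006
finger_force: 0.0
```

```bash
python3 - <<'E'
from h import *
st=status.read_state();print(st['position'],st['eef_rot'])
rows([fp(1.93,.03,z=.069),fp(1.93,.03,z=.07),fp(1.93,.023,z=.07),fp(1.90,.0165,z=.07)]+[fp(t,.0155,z=.07) for t in(1.86,1.80,1.75,1.7,1.651)],0)
E
```

```text
[0.46649147 0.16731547 0.12109093] [5.68169731e-01 8.22910742e-01 5.82975226e-04 8.52948238e-04]
[{"grip": 0, "dp": [-0.0007, -0.0005, 0.0521], "rotation": [0.002, 0.001, 0.003]}, {"grip": 0, "dp": [-0.0007, -0.0005, 0.0511], "rotation": [0.002, 0.001, 0.003]}, {"grip": 0, "dp": [-0.0008, 0.0065, 0.0511], "rotation": [0.002, 0.001, 0.003]}, {"grip": 0, "dp": [-0.0003, 0.0144, 0.0511], "rotation": [0.002, 0.001, 0.033]}, {"grip": 0, "dp": [0.0002, 0.0173, 0.0511], "rotation": [0.002, 0.001, 0.073]}, {"grip": 0, "dp": [0.0008, 0.0202, 0.0511], "rotation": [0.002, 0.001, 0.133]}, {"grip": 0, "dp": [0.0012, 0.0227, 0.0511], "rotation": [0.002, 0.001, 0.183]}, {"grip": 0, "dp": [0.0015, 0.0251, 0.0511], "rotation": [0.002, 0.001, 0.233]}, {"grip": 0, "dp": [0.0016, 0.0276, 0.0511], "rotation": [0.002, 0.0, 0.282]}]
```

Request:
{"name": "servo_tool", "arguments": {
  "deltas": [
    {"grip":0,"dp":[0,0,0.03],"rotation":[0,0,0]},
    {"grip":0,"dp":[0,0,0.05],"rotation":[0,0,0]},
    {"grip":0,"dp":[0,0,0.05],"rotation":[0,0,0]},
    {"grip":0,"dp":[0,0,0.05],"rotation":[0,0,0]}
  ]
}}

```text
clock: 16.4
position: [0.4657, 0.1671, 0.0719]
eef_rot: [0.569, 0.823, -0.0, -0.0]
ft_force: [-0.3, -0.4, 0.7]
width: -0.0003
finger_force: 0.0
```

```bash
python3 - <<'E'
from h import *
st=status.read_state();print(st['position'],st['ft_force'])
rows([fp(1.93,.023,z=.07),fp(1.90,.0165,z=.07)]+[fp(t,.0155,z=.07) for t in(1.86,1.80,1.75,1.7,1.651)],0)
E
```

```text
[0.46572209 0.16705526 0.07186665] [-0.31021938 -0.36148904  0.73044622]
[{"grip": 0, "dp": [-0.0008, 0.0074, 0.0019], "rotation": [-0.0, -0.0, 0.002]}, {"grip": 0, "dp": [-0.0003, 0.0153, 0.0019], "rotation": [-0.0, -0.0, 0.032]}, {"grip": 0, "dp": [0.0001, 0.0182, 0.0019], "rotation": [-0.0, 0.0, 0.072]}, {"grip": 0, "dp": [0.0008, 0.0211, 0.0019], "rotation": [-0.0, 0.0, 0.132]}, {"grip": 0, "dp": [0.0012, 0.0236, 0.0019], "rotation": [-0.0, 0.0, 0.182]}, {"grip": 0, "dp": [0.0015, 0.026, 0.0019], "rotation": [-0.0, 0.0, 0.232]}, {"grip": 0, "dp": [0.0016, 0.0285, 0.0019], "rotation": [-0.0, 0.0, 0.281]}]
```

Request:
{"name": "servo_tool", "arguments": {
  "deltas": [
    {"grip":0,"dp":[0,0.0075,0.002],"rotation":[0,0,0]},
    {"grip":0,"dp":[0,0.0135,0.002],"rotation":[0,0,0.03]},
    {"grip":0,"dp":[0,0.017,0.002],"rotation":[0,0,0.07]},
    {"grip":0,"dp":[0.001,0.0205,0.002],"rotation":[0,0,0.13]},
    {"grip":0,"dp":[0.001,0.0235,0.002],"rotation":[0,0,0.18]},
    {"grip":0,"dp":[0.0015,0.026,0.002],"rotation":[0,0,0.23]},
    {"grip":0,"dp":[0.0015,0.0275,0.002],"rotation":[0,0,0.27]},
    {"grip":0,"dp":[0.0015,0.028,0.002],"rotation":[0,0,0.28]},
    {"grip":0,"dp":[0.0015,0.028,0.002],"rotation":[0,0,0.28]},
    {"grip":0,"dp":[0.0015,0.028,0.002],"rotation":[0,0,0.28]}
  ]
}}

```text
clock: 17.4
position: [0.4921, 0.1784, 0.07]
eef_rot: [0.678, 0.735, 0.0, 0.0]
ft_force: [0.4, -0.2, 0.9]
width: -0.0001
finger_force: 0.0
```

Request:
{"name": "servo_tool", "arguments": {
  "deltas": [
    {"grip":0,"dp":[0,-0.008,0],"rotation":[0,0,0]},
    {"grip":0,"dp":[0,-0.01,-0.03],"rotation":[0,0,0]},
    {"grip":0,"dp":[0,-0.01,-0.08],"rotation":[0,0,0]},
    {"grip":0,"dp":[0,-0.01,-0.12],"rotation":[0,0,0]},
    {"grip":0,"dp":[0,-0.01,-0.12],"rotation":[0,0,0]}
  ]
}}

```text
clock: 17.9
position: [0.4839, 0.1779, 0.1958]
eef_rot: [0.678, 0.735, 0.003, 0.003]
ft_force: [0.6, 0.2, -0.0]
width: -0.0001
finger_force: 0.0
```

```bash
python3 - <<'E'
from h import *
st=status.read_state();print(st['position'],st['eef_rot'])
rows(interp([(*st['position'],1.651),(.46,.02,.27,3.4)],12),0)
E
```

```text
[0.48387115 0.17789912 0.19584459] [0.67806549 0.73498811 0.00326691 0.00300119]
[{"grip": 0, "dp": [-0.013, -0.003, -0.0062], "rotation": [0.009, 0.001, -0.145]}, {"grip": 0, "dp": [-0.0259, -0.006, -0.0124], "rotation": [0.009, 0.001, -0.291]}, {"grip": 0, "dp": [-0.0389, -0.009, -0.0186], "rotation": [0.009, 0.002, -0.437]}, {"grip": 0, "dp": [-0.0518, -0.0119, -0.0248], "rotation": [0.009, 0.003, -0.583]}, {"grip": 0, "dp": [-0.0648, -0.0149, -0.031], "rotation": [0.008, 0.003, -0.728]}, {"grip": 0, "dp": [-0.0777, -0.0179, -0.0372], "rotation": [0.008, 0.004, -0.874]}, {"grip": 0, "dp": [-0.0907, -0.0209, -0.0434], "rotation": [0.008, 0.005, -1.02]}, {"grip": 0, "dp": [-0.1036, -0.0239, -0.0497], "rotation": [0.008, 0.005, -1.166]}, {"grip": 0, "dp": [-0.1166, -0.0269, -0.0559], "rotation": [0.008, 0.006, -1.311]}, {"grip": 0, "dp": [-0.1296, -0.0299, -0.0621], "rotation": [0.007, 0.006, -1.457]}, {"grip": 0, "dp": [-0.1425, -0.0328, -0.0683], "rotation": [0.007, 0.007, -1.603]}, {"grip": 0, "dp": [-0.1555, -0.0358, -0.0745], "rotation": [0.007, 0.008, -1.749]}]
```

Request:
{"name": "servo_tool", "arguments": {
  "deltas": [
    {"grip":0,"dp":[-0.013,-0.003,-0.006],"rotation":[0,0,-0.14]},
    {"grip":0,"dp":[-0.026,-0.006,-0.012],"rotation":[0,0,-0.29]},
    {"grip":0,"dp":[-0.039,-0.009,-0.019],"rotation":[0,0,-0.43]},
    {"grip":0,"dp":[-0.052,-0.012,-0.025],"rotation":[0,0,-0.57]},
    {"grip":0,"dp":[-0.065,-0.015,-0.031],"rotation":[0,0,-0.71]},
    {"grip":0,"dp":[-0.078,-0.018,-0.037],"rotation":[0,0,-0.86]},
    {"grip":0,"dp":[-0.091,-0.021,-0.043],"rotation":[0,0,-1.0]},
    {"grip":0,"dp":[-0.104,-0.024,-0.05],"rotation":[0,0,-1.14]},
    {"grip":0,"dp":[-0.117,-0.027,-0.056],"rotation":[0,0,-1.29]},
    {"grip":0,"dp":[-0.13,-0.03,-0.062],"rotation":[0,0,-1.43]},
    {"grip":0,"dp":[-0.143,-0.033,-0.068],"rotation":[0,0,-1.57]},
    {"grip":0,"dp":[-0.156,-0.036,-0.074],"rotation":[0,0,-1.7]}
  ]
}}

```text
clock: 19.1
position: [0.4575, 0.0189, 0.2633]
eef_rot: [-0.107, 0.994, -0.0, -0.0]
ft_force: [0.8, 0.3, -0.1]
width: -0.0001
finger_force: 0.0
```

Request:
{"name": "servo_tool", "arguments": {
  "deltas": [
    {"grip":0,"dp":[0,0,0],"rotation":[0,0,0]},
    {"grip":0,"dp":[0,0,0],"rotation":[0,0,0]}
  ]
}}

```text
clock: 19.3
position: [0.4579, 0.0194, 0.2631]
eef_rot: [-0.102, 0.995, 0.0, -0.0]
ft_force: [-0.3, 0.0, 0.6]
width: -0.0001
finger_force: 0.0
```

```bash
cat > chk.py <<'E'
from h import *
import sys
s=snap('wrist',sys.argv[1]);st=status.read_state();print(st['position'])
for c in(C,C+[-.002,-.0016]):
    a,m=prof(s,c,.064,.070,.0905,1,165,215);print('notch',m.tolist());i=np.where(m<100)[0]
    if len(i):print((a[i[0]]+a[i[-1]])/2)
    a,m=prof(s,c,.080,.086,.084,1,165,215);i=np.where(m>90)[0];print('lug',m.tolist(),(a[i[0]]+a[i[-1]])/2)
    a,m=prof(s,c,.036,.058,.1105,2,80,120);print('tabR',m.tolist())
    a,m=prof(s,c,.036,.058,.1105,2,260,300);print('tabL',m.tolist())
E
python3 chk.py w8
```

```text
[0.45791697 0.01971509 0.26298402]
notch [156, 156, 156, 156, 156, 155, 155, 155, 151, 137, 113, 88, 65, 55, 54, 53, 53, 58, 91, 135, 155, 155, 147, 138, 128, 121, 125, 140, 151, 154, 154, 155, 154, 155, 155, 155, 155, 155, 156, 155, 156, 156, 156, 157, 157, 157, 157, 157, 157, 157]
179.5
lug [53, 52, 52, 52, 52, 52, 52, 52, 53, 53, 53, 53, 52, 53, 52, 53, 54, 75, 112, 137, 153, 163, 159, 147, 133, 127, 130, 106, 66, 53, 53, 53, 53, 53, 53, 53, 53, 53, 53, 53, 53, 53, 53, 53, 53, 53, 53, 53, 53, 53] 187.5
tabR [156, 155, 154, 150, 135, 115, 108, 105, 93, 78, 75, 85, 113, 140, 153, 156, 158, 158, 158, 158]
tabL [155, 155, 149, 132, 98, 71, 69, 78, 94, 106, 108, 117, 136, 149, 153, 153, 153, 153, 153, 153]
notch [155, 155, 155, 155, 154, 154, 152, 144, 124, 99, 75, 58, 53, 53, 53, 53, 62, 100, 143, 161, 161, 154, 145, 135, 129, 130, 140, 149, 152, 153, 153, 152, 153, 152, 153, 153, 153, 153, 153, 153, 154, 153, 154, 154, 154, 154, 155, 155, 155, 156]
177.5
lug [52, 53, 52, 52, 52, 52, 52, 52, 53, 52, 52, 52, 53, 53, 52, 54, 72, 104, 126, 138, 146, 146, 138, 127, 119, 121, 101, 65, 53, 53, 53, 53, 53, 53, 53, 53, 53, 53, 53, 53, 53, 53, 53, 52, 53, 53, 53, 52, 53, 52] 186.5
tabR [155, 153, 144, 128, 112, 107, 102, 88, 75, 72, 87, 125, 149, 155, 157, 158, 159, 158, 158, 158]
tabL [155, 155, 155, 153, 143, 111, 75, 68, 74, 89, 103, 109, 115, 130, 144, 151, 153, 153, 153, 153]
```

```bash
python3 - <<'E'
from h import *
for n in('w7','w8'):
    s=pickle.load(open(f'pics/{n}.pkl','rb'))
    for r in(.066,.069,.072,.075):
        a,m=prof(s,C,r-.001,r+.001,.0905,.5,168,215);d=np.where(m<100)[0]
        L=a[d[0]];k=d[0]
        while m[k]<100:k+=1
        print(n,r,'L',L,'R(dark end)',a[k],'rightmost dark',a[d[-1]], m[::3].tolist() if n=='w8' else '')
    a,m=prof(s,C,.080,.086,.084,.5,165,215);i=np.where(m>90)[0];print('lug',a[i[0]],a[i[-1]])
E
```

```text
w7 0.066 L 193.5 R(dark end) 207.0 rightmost dark 206.5 
w7 0.069 L 195.5 R(dark end) 207.0 rightmost dark 206.5 
w7 0.072 L 195.0 R(dark end) 207.5 rightmost dark 207.0 Traceback (most recent call last):
  File "<stdin>", line 7, in <module>
IndexError: index 94 is out of bounds for axis 0 with size 94
```

```bash
python3 - <<'E'
from h import *
p=status.read_state()['position']
rows(interp([(*p,3.34),(.511,.133,.15,3.34)],5),0)
E
```

```text
[{"grip": 0, "dp": [-0.015, 0.02, 0.0226], "rotation": [0.0, -0.0, 0.007]}, {"grip": 0, "dp": [-0.0301, 0.04, 0.0452], "rotation": [0.0, -0.0, 0.007]}, {"grip": 0, "dp": [-0.0451, 0.06, 0.0678], "rotation": [0.0, -0.0, 0.007]}, {"grip": 0, "dp": [-0.0601, 0.08, 0.0904], "rotation": [0.0, -0.0, 0.007]}, {"grip": 0, "dp": [-0.0752, 0.1, 0.113], "rotation": [0.0, -0.0, 0.007]}]
```

Request:
{"name": "servo_tool", "arguments": {
  "deltas": [
    {"grip":0,"dp":[-0.015,0.02,0.023],"rotation":[0,0,0]},
    {"grip":0,"dp":[-0.03,0.04,0.045],"rotation":[0,0,0]},
    {"grip":0,"dp":[-0.045,0.06,0.068],"rotation":[0,0,0]},
    {"grip":0,"dp":[-0.06,0.08,0.09],"rotation":[0,0,0]},
    {"grip":0,"dp":[-0.075,0.1,0.113],"rotation":[0,0,0]},
    {"grip":0,"dp":[-0.075,0.1,0.133],"rotation":[0,0,0]},
    {"grip":0,"dp":[-0.075,0.1,0.153],"rotation":[0,0,0]},
    {"grip":0,"dp":[-0.075,0.1,0.163],"rotation":[0,0,0]},
    {"grip":0,"dp":[-0.075,0.1,0.163],"rotation":[0,0,0]},
    {"grip":0,"dp":[-0.075,0.1,0.163],"rotation":[0,0,0]}
  ]
}}

```text
clock: 20.35
position: [0.5109, 0.1328, 0.1011]
eef_rot: [-0.104, 0.995, -0.0, 0.0]
ft_force: [0.3, 1.0, 1.0]
width: 0.0001
finger_force: 0.0
```

Request:
{"name": "servo_tool", "arguments": {
  "deltas": [
    {"grip":0,"dp":[0,0,0.002],"rotation":[0,0,0]},
    {"grip":0,"dp":[0,0,0.004],"rotation":[0,0,0]},
    {"grip":0,"dp":[0,0,0.004],"rotation":[0,0,0]}
  ]
}}

```text
clock: 20.65
position: [0.511, 0.1326, 0.0967]
eef_rot: [-0.104, 0.995, -0.0, 0.0]
ft_force: [-0.3, -0.2, -0.3]
width: -0.0001
finger_force: 0.0
```

Request:
{"name": "servo_tool", "arguments": {
  "deltas": [
    {"grip":0,"dp":[0,0,0.001],"rotation":[0,0,0]},
    {"grip":0,"dp":[0,0,0.002],"rotation":[0,0,0]},
    {"grip":0,"dp":[0,0,0.003],"rotation":[0,0,0]}
  ]
}}

```text
clock: 20.95
position: [0.5108, 0.1326, 0.0934]
eef_rot: [-0.104, 0.995, -0.0, 0.0]
ft_force: [0.5, -0.2, -0.3]
width: -0.0002
finger_force: 0.0
```

Request:
{"name": "servo_tool", "arguments": {
  "deltas": [
    {"grip":0,"dp":[0,0,0.001],"rotation":[0,0,0]},
    {"grip":0,"dp":[0,0,0.0015],"rotation":[0,0,0]}
  ]
}}

```text
clock: 21.15
position: [0.5107, 0.1326, 0.0918]
eef_rot: [-0.104, 0.995, -0.0, -0.0]
ft_force: [-0.5, 0.6, 0.7]
width: -0.0001
finger_force: 0.0
```

Request:
{"name": "servo_tool", "arguments": {
  "deltas": [
    {"grip":0,"dp":[0,0,0.001],"rotation":[0,0,0]},
    {"grip":0,"dp":[0,0,0.002],"rotation":[0,0,0]}
  ]
}}

```text
clock: 21.35
position: [0.5109, 0.1326, 0.09]
eef_rot: [-0.104, 0.995, -0.0, 0.0]
ft_force: [-0.9, -1.1, 4.4]
width: -0.0
finger_force: 2.0
```

Request:
{"name": "servo_tool", "arguments": {
  "deltas": [
    {"grip":0,"dp":[0,0,0.001],"rotation":[0,0,0]},
    {"grip":0,"dp":[0,0,0.0015],"rotation":[0,0,0]}
  ]
}}

```text
clock: 21.55
position: [0.5109, 0.1326, 0.0887]
eef_rot: [-0.104, 0.995, -0.0, 0.0]
ft_force: [-2.3, -0.5, 4.5]
width: -0.0003
finger_force: 2.0
```

Request:
{"name": "servo_tool", "arguments": {
  "deltas": [
    {"grip":0,"dp":[0,0,0.001],"rotation":[0,0,0]},
    {"grip":0,"dp":[0,0,0.002],"rotation":[0,0,0]},
    {"grip":0,"dp":[0,0,0.003],"rotation":[0,0,0]}
  ]
}}

```text
clock: 21.85
position: [0.5109, 0.1326, 0.0855]
eef_rot: [-0.104, 0.995, -0.0, 0.0]
ft_force: [-1.2, -0.5, 4.0]
width: -0.0002
finger_force: 2.1
```

Going down at 4 N: the notch is over the lug.

Request:
{"name": "servo_tool", "arguments": {
  "deltas": [
    {"grip":0,"dp":[0,0,0.0015],"rotation":[0,0,0]},
    {"grip":0,"dp":[0,0,0.003],"rotation":[0,0,0]},
    {"grip":0,"dp":[0,0,0.0045],"rotation":[0,0,0]},
    {"grip":0,"dp":[0,0,0.006],"rotation":[0,0,0]}
  ]
}}

```text
clock: 22.25
position: [0.5109, 0.1326, 0.0793]
eef_rot: [-0.104, 0.995, -0.0, 0.0]
ft_force: [-0.5, -0.2, 4.5]
width: -0.0003
finger_force: 2.2
```

Request:
{"name": "servo_tool", "arguments": {
  "deltas": [
    {"grip":0,"dp":[0,0,0.001],"rotation":[0,0,0]},
    {"grip":0,"dp":[0,0,0.002],"rotation":[0,0,0]}
  ]
}}

```text
clock: 22.45
position: [0.5108, 0.1327, 0.0774]
eef_rot: [-0.104, 0.995, -0.0, 0.0]
ft_force: [-1.3, -0.8, 5.2]
width: -0.0
finger_force: 2.1
```

Request:
{"name": "servo_tool", "arguments": {
  "deltas": [
    {"grip":0,"dp":[0,0,0.0008],"rotation":[0,0,0]},
    {"grip":0,"dp":[0,0,0.0015],"rotation":[0,0,0]},
    {"grip":0,"dp":[0,0,0.0015],"rotation":[0,0,0]}
  ]
}}

```text
clock: 22.75
position: [0.5109, 0.1326, 0.0762]
eef_rot: [-0.104, 0.995, -0.0, 0.0]
ft_force: [-1.3, 0.3, 5.9]
width: -0.0004
finger_force: 2.9
```

Request:
{"name": "servo_tool", "arguments": {
  "deltas": [
    {"grip":0,"dp":[0,0,0.0005],"rotation":[0,0,0]},
    {"grip":0,"dp":[0,0,0.001],"rotation":[0,0,0]},
    {"grip":0,"dp":[0,0,0.001],"rotation":[0,0,0]}
  ]
}}

```text
clock: 23.05
position: [0.511, 0.1326, 0.0761]
eef_rot: [-0.104, 0.995, -0.0, 0.0]
ft_force: [-5.1, 0.2, 13.4]
width: 0.0003
finger_force: 6.5
```

Request:
{"name": "servo_tool", "arguments": {
  "deltas": [
    {"grip":0,"dp":[0,0,-0.01],"rotation":[0,0,0]},
    {"grip":0,"dp":[0,0,-0.04],"rotation":[0,0,0]},
    {"grip":0,"dp":[0,0,-0.08],"rotation":[0,0,0]},
    {"grip":0,"dp":[0.015,-0.02,-0.113],"rotation":[0,0,0]},
    {"grip":0,"dp":[0.03,-0.045,-0.14],"rotation":[0,0,0]},
    {"grip":0,"dp":[0.05,-0.07,-0.165],"rotation":[0,0,0]},
    {"grip":0,"dp":[0.075,-0.1,-0.187],"rotation":[0,0,0]},
    {"grip":0,"dp":[0.075,-0.1,-0.187],"rotation":[0,0,0]},
    {"grip":0,"dp":[0.075,-0.1,-0.187],"rotation":[0,0,0]}
  ]
}}

```text
clock: 23.95
position: [0.4585, 0.0188, 0.2623]
eef_rot: [-0.103, 0.995, -0.0, 0.001]
ft_force: [-0.2, 0.1, 0.8]
width: -0.0001
finger_force: 0.0
```

```bash
python3 - <<'E'
from h import *
s=snap('wrist','w9');st=status.read_state();print(st['position'],st['ft_force'])
# hub/tab shrink & shift vs w8: which hub-top height best fits the dark disc
g=lambda n,z:prof(pickle.load(open(f'pics/{n}.pkl','rb')),C,.002,.013,z,10)[1]
for n in('w8','w9'):
    s=pickle.load(open(f'pics/{n}.pkl','rb'))
    for z in(.1005,.1145):
        e=[prof(s,C,r-.0005,r+.0005,z,45)[1].tolist() for r in(.010,.013,.016,.019)];print(n,z,e)
    for z in(.0765,.0905):
        print(n,z,'rim r for angles 230..330:',[int(76+np.argmin(np.diff([prof(s,C,r,r+.0011,z,1,a,a+1)[1][0] for r in np.arange(.070,.090,.001)])))-6 for a in range(120,260,20)])
E
```

```text
[0.45830145 0.01942954 0.26151634] [ 0.50836702 -0.08911905  0.16047783]
w8 0.1005 [[110, 111, 111, 85, 72, 75, 76, 81], [110, 110, 111, 81, 97, 109, 109, 89], [109, 110, 110, 151, 152, 156, 155, 151], [116, 110, 111, 160, 156, 155, 155, 154]]
w8 0.1145 [[109, 110, 111, 111, 101, 97, 104, 109], [109, 110, 111, 105, 73, 76, 78, 103], [93, 112, 120, 150, 83, 76, 84, 151], [84, 147, 154, 156, 151, 90, 149, 154]]
w8 0.0765 rim r for angles 230..330: [83, 79, 75, 70, 70, 70, 70]
w8 0.0905 rim r for angles 230..330: [78, 77, 76, 77, 74, 73, 73]
w9 0.1005 [[110, 110, 111, 111, 103, 97, 103, 110], [110, 110, 111, 106, 73, 77, 78, 102], [98, 113, 121, 150, 87, 76, 87, 150], [88, 148, 154, 156, 152, 101, 149, 155]]
w9 0.1145 [[111, 138, 121, 110, 111, 110, 110, 109], [102, 156, 154, 130, 110, 112, 111, 117], [88, 156, 155, 159, 87, 108, 87, 147], [76, 153, 155, 157, 133, 79, 117, 155]]
w9 0.0765 rim r for angles 230..330: [79, 77, 76, 70, 74, 73, 73]
w9 0.0905 rim r for angles 230..330: [74, 74, 75, 76, 77, 77, 77]
```

```bash
python3 -c "
from plant import job;print(job.close_job())"
```

```text
the job is handed in; nothing more can be done
None
```

The disc was turned by its tab until the notch lay over the lug, then pressed on the hub. It is fully home: it went down 14 mm, and the last wrist-camera image matches that height. I retracted the arm clear and handed the job in at about 24 s. Bystanders were not re-checked in the last images; my first push passed above the tab, because the fingertip ends about 24 mm short of the stated TCP.

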